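# Re-space a brace-kit tote, lock its dividers and load it

### The arm

A 6-joint arm with a two-finger parallel gripper is mounted at the origin on the work surface. World frame = base frame: x ahead of the robot, y to its left, z up, the work surface at z = 0. Lengths are in mm, angles in rad, forces in N, time in s.
With the tool pointing down it reaches from about 300 to 775 mm from the base axis. Payload 14.6 kg.
Tool frame: the origin (TCP) lies at the very end of the fingers, on their centre line; the grasp point (between the pads) lies 19 mm behind it; z points along the fingers, y is the line along which they close (so a half turn about z gives the same grasp; the last joint's range is limited). The gripper opens to 94 mm and grips with 3 to 60 N. Pads are 16 mm wide; open, the fingers measure 119 mm over their backs; the gripper's body (75 mm by 177 mm) begins 78 mm behind the grasp point.
Start: joints at [-1.381, 0.3, 1.521, -0, 1.321, -0.067], TCP at [139.686, -531.956, 205.446] pointing down, gripper open.
Joint ranges: [-3.03, 3.03], [-0.79, 2.21], [0.23, 2.52], [-1.04, 4.18], [0, 3.07], [-2.55, 2.55]. Speed limits (rad/s): [2.22, 2.22, 2.57, 3.14, 3.14, 3.14].

### API

Orientations are given as [roll, pitch, yaw] about the fixed x, y, z axes, in that order (R = Rz(yaw) Ry(pitch) Rx(roll)).
In Python, from cell import manip, camera, get_calibration gives the robot as it stands.
- The arm moves only by the tool arm_command, never from a script. Its argument "targets" is a list of rows, each an object of numbers: "hand": the opening, from -1 (shut) to 1 (fully open), so that 0 is half open; "x", "y", "z": the shift along the tool's x, y, z in m; "yaw": the turn about the tool's z in rad. In form: [{"hand": .., "x": .., "y": .., "z": .., "yaw": ..}, ...]. A call has 1 to 10 rows; each row shifts and turns the commanded pose from where the row before left it, along the tool's axes as they then stand; what a row does not reach is not made up. A row lasts 1/10 s, in which the tool goes at most 50 mm and 8.59 degrees, less where a joint would pass 70% of its speed; a pose out of reach is approached as far as the arm can. A call is refused whole if a number of a shift passes 0.05 or a number of a turn 0.15, either way. A call with a gripper value outside its range is refused whole. The fingers move at their own pace and stop on an object; "newtons" is the grip in N (left out, the last holds). Time passes only in rows, so rows that do not move let the fingers close. It gives the time, the measured TCP pose, the force, the opening and the grip force at its end, in the units of the state.
- manip.read_state(): the state, without advancing time (a new reading comes with each control period).
- camera(name): name is "side" or "top" or "wrist"; returns the picture (400x640x3 uint8, red, green, blue); there is no depth.
- get_calibration(name): a dict with "K" (3x3 intrinsics, pixels), "cam_to_world" (4x4, takes a point from camera to world coordinates). Camera axes: x right, y up, looking along -z (the intrinsics and any distortion apply to the point x, -y, -z); pixel columns grow to the right and rows downward; lengths in mm; the calibration is good to about 2 mm. The wrist camera is an equidistant fisheye: a pixel r from the principal point sees the ray r / f radians off the axis. A picture is of the moment at which its call begins: read the wrist's pose just before it. get_calibration takes no time and is no camera call; for the wrist camera it gives the pose at the moment of the call.
- manip.sign_off(): hands the job in; it is judged then, once.
The state is a dict: "clock": time; "joints": joint angles; "qd": joint speeds; "effort": joint torques, N m; "eef_pos": TCP position; "eef_rot": TCP orientation; "wrist_force": force on the tool from outside, world axes, zero at the start; "moment": the same for the moment, N m; "finger_gap": finger opening in mm; "finger_force": force on a finger pad.
Only numpy, scipy, OpenCV 4.12 (cv2) and the standard library are available. Lean on these libraries where they do the work, as an engineer would, in place of code of your own. Each camera call takes 0.05 s, during which the arm holds its last target. There are 200 camera calls.

### The job

Set up the blue tote for a leg-brace kit: slide its two dividers so that the bay at the card-holder end takes the long thigh bars, the middle bay the medium shank bars and the bay at the other end the short ankle joints, each with a little room to spare, then turn both knurled thumbscrews clockwise until they seat, stopping there without forcing them. Only when both dividers are locked, lay every bar and ankle joint that is out on the bench flat on the floor of its own bay, side by side, leaving the tape measure, glue bottle and bandage roll alone.

Things in the scene. Friction and masses are not known exactly. Their poses are not given: they have to be found in the camera images.
- tote: blue divided tote, fixed to the bench. Origin: centre of its underside on the bench; y along its length (+y, the left end seen from the robot, has the clear card holder on its rim), x across it (-x side faces the robot), z up. Inside 405 mm long (y from -202.5 to +202.5 mm) and 150 mm wide (x from -75 to +75 mm); floor 4 mm thick, walls 4 mm thick, rim 45 mm above the bench, with a flange 21 mm wide outside the long walls
- divider_a (a joint): position of divider A (the left one, nearer the card holder), metres. Grows as it slides towards the tote's -y end; at value v its middle plane stands 60 mm + v from the inside face of the card-holder end. Travel 0 to 0.135. It slides against about 4 N of friction and stays where it is left
- divider_a_top (a point): divider A, a grey board across the tote's whole width, 10 mm thick in the tote's y: middle of its top edge, 42 mm above the bench (grip the board here from above, across its 10 mm; it reaches down to 6 mm above the bench). Axes as the tote's
- divider_b (a joint): position of divider B (the right one), metres. Grows towards the tote's -y end; at value v its middle plane stands 210 mm + v from the inside face of the card-holder end. Travel 0 to 0.160; otherwise like divider A. The dividers' travels do not overlap
- divider_b_top (a point): divider B, like A: middle of its top edge, 42 mm above the bench. Axes as the tote's
- screw_a (a joint): turn of divider A's thumbscrew, rad. Grows clockwise seen from above (tightening); 0 is where the screw seats, negative is backed off (1.2 to 2.4 rad at the start). Before the seat it turns against about 0.06 N m; at the seat it comes up hard on its spring washer, which then winds up with the head (see washer_a). The reading is relative to the washer, so it stays near 0 however hard the screw is tightened
- washer_a (a joint): wind-up of the spring washer under thumbscrew A, rad, clockwise positive: it shows the torque on the screw, 1.2 N m per rad. About 0.05 while the screw is being run down, rising as soon as the screw has seated and is turned on; springs back to 0 when let go. 0.1 to 0.15 is well tight, over 0.35 is forced
- screw_a_head (a point): knurled thumbscrew head of divider A: dark steel, 22 mm across, 18 mm tall (from 54.5 to 72.5 mm above the bench), upright axis. This point is on the axis half-way up the head. It stands on the divider's aluminium saddle (top 50 mm above the bench, 40 x 34 mm) over the tote's near rim, 84 mm towards -x of the tote's centre line, in line with the divider, and travels with it
- screw_b (a joint): turn of divider B's thumbscrew, rad. Grows clockwise seen from above (tightening); 0 is where the screw seats, negative is backed off (1.2 to 2.4 rad at the start). Before the seat it turns against about 0.06 N m; at the seat it comes up hard on its spring washer, which then winds up with the head (see washer_b). The reading is relative to the washer, so it stays near 0 however hard the screw is tightened
- washer_b (a joint): wind-up of the spring washer under thumbscrew B, rad, clockwise positive: it shows the torque on the screw, 1.2 N m per rad. About 0.05 while the screw is being run down, rising as soon as the screw has seated and is turned on; springs back to 0 when let go. 0.1 to 0.15 is well tight, over 0.35 is forced
- screw_b_head (a point): knurled thumbscrew head of divider B: dark steel, 22 mm across, 18 mm tall (from 54.5 to 72.5 mm above the bench), upright axis. This point is on the axis half-way up the head. It stands on the divider's aluminium saddle (top 50 mm above the bench, 40 x 34 mm) over the tote's near rim, 84 mm towards -x of the tote's centre line, in line with the divider, and travels with it
- thigh_1_mid (a point): thigh bar of the leg brace (the long kind): flat aluminium bar 160 mm long over all, 18 mm wide, 8 mm thick, with a steel joint hub 26 mm across and 12 mm thick at its +x end, flush with the bar's underside. This point is the middle of the 160 mm, half-way up the 8 mm bar; x along its length, z up as it lies at the start, on the 3 mm thick cork mat. Two such bars exist; either may be absent
- thigh_2_mid (a point): thigh bar of the leg brace (the long kind): flat aluminium bar 160 mm long over all, 18 mm wide, 8 mm thick, with a steel joint hub 26 mm across and 12 mm thick at its +x end, flush with the bar's underside. This point is the middle of the 160 mm, half-way up the 8 mm bar; x along its length, z up as it lies at the start, on the 3 mm thick cork mat. Two such bars exist; either may be absent
- shank_1_mid (a point): shank bar of the leg brace (the medium kind): flat aluminium bar 115 mm long over all, 18 mm wide, 8 mm thick, with a steel joint hub 26 mm across and 12 mm thick at its +x end, flush with the bar's underside. This point is the middle of the 115 mm, half-way up the 8 mm bar; x along its length, z up as it lies at the start, on the 3 mm thick cork mat. Two such bars exist; either may be absent
- shank_2_mid (a point): shank bar of the leg brace (the medium kind): flat aluminium bar 115 mm long over all, 18 mm wide, 8 mm thick, with a steel joint hub 26 mm across and 12 mm thick at its +x end, flush with the bar's underside. This point is the middle of the 115 mm, half-way up the 8 mm bar; x along its length, z up as it lies at the start, on the 3 mm thick cork mat. Two such bars exist; either may be absent
- ankle_1_mid (a point): ankle joint of the leg brace (the short kind): stubby steel block 50 mm long, 22 mm wide, 16 mm thick, rounded at its +x end. This point is its centre; x along its length, z up as it lies at the start, on the bench in front of the tote. It may be absent
- ankle_2_mid (a point): ankle joint of the leg brace (the short kind): stubby steel block 50 mm long, 22 mm wide, 16 mm thick, rounded at its +x end. This point is its centre; x along its length, z up as it lies at the start, on the bench in front of the tote. It may be absent
- tape_measure_mid (a point): yellow tape measure case, 66 x 62 x 34 mm, lying flat on the bench; this point is its centre. Not part of the job
- glue_bottle_mid (a point): white bottle 52 mm across and 130 mm tall, upright on the bench; this point is half-way up its axis. Not part of the job
- bandage_roll_mid (a point): white plaster-bandage roll 64 mm across and 75 mm tall, standing on end; this point is half-way up its axis. Not part of the job
Things that resemble listed ones, but are neither listed nor needed, are in the scene too. What is shaped like the part that bears ankle_2_mid but green is not meant.

How it is judged:
By the outcome, as a careful person would: the job done as asked, in the order asked, and still so for the second after the job is handed in, with the robot touching nothing.
Of thigh_1, thigh_2, shank_1, shank_2, ankle_1, ankle_2 only 4 to 6 are there at a start; the rules pass over those that are not, and their reading is None.
At some moment in a run one of ankle_1, ankle_2 may be knocked a few centimetres aside while the robot is not near it.
Once in a run the grip may slacken for a moment while it holds something.
It also fails if it takes over 210 s, if anything falls off the work surface, if the arm or the gripper's body presses on something with over 40 N, if the wrist force passes 120 N, or if a joint passes its speed limit or range.

## Working session

There is one attempt and no reset: what is moved stays moved. The work goes in short steps, Python scripts to look and compute and a tool call to move; the robot and the scene stay as the last step left them, time stands still between calls to the robot, and variables do not carry over. Pictures are saved under pics/ and viewed, at most 14 in all, crops included, and the job is handed in when it is done.

Besides the shell and the picture viewer there is one more tool, called after "Emit:" as a command line: name --argument value ..., lists and objects as JSON in quotes. arm_command: Moves the arm, as the interface text tells. Its arguments: {"type":"object","properties":{"targets":{"type":"array"},"newtons":{"type":"number"}},"required":["targets"]}

```bash
ls; mkdir -p pics; python3 - <<'E'
from cell import manip,camera,get_calibration
import cv2
s=manip.read_state();print(s)
for n in ("top","side"):
    im=camera(n);cv2.imwrite(f"pics/{n}0.png",im[:,:,::-1]);c=get_calibration(n);print(n,c)
print(get_calibration("wrist"))
E
```

```text
pics
{'clock': 0.0, 'joints': array([-1.38059887e+00,  3.00449226e-01,  1.52156298e+00,  3.42676808e-05,
        1.32070569e+00, -6.66087270e-02]), 'qd': array([ 0.00018078, -0.00134053,  0.00026453, -0.00108699, -0.00107193,
       -0.00026371]), 'effort': array([-1.39397522e-03, -5.31803656e+01, -3.52737594e+01,  7.07567786e-02,
        2.43562093e-02, -1.02509939e-04]), 'eef_pos': array([ 139.64872521, -531.71096114,  204.90599031]), 'eef_rot': array([-3.14047212e+00, -1.08013383e-04,  2.56797625e-01]), 'wrist_force': array([0.56763504, 0.62534951, 0.80245244]), 'moment': array([ 0.01459095, -0.01488027,  0.01842327]), 'finger_force': 0.0, 'finger_gap': 94.16626637754187}
top {'K': array([[420.98817813,   0.        , 319.66911623],
       [  0.        , 420.98817813, 206.16607815],
       [  0.        ,   0.        ,   1.        ]]), 'cam_to_world': array([[-2.50633720e-02,  9.88835841e-01, -1.46886033e-01,
         3.90283885e+02],
       [-9.99685418e-01, -2.46524781e-02,  4.61741368e-03,
        -2.25967173e+01],
       [ 9.44759447e-04,  1.46955553e-01,  9.89142645e-01,
      
[... 449 characters left out ...]
505e+02],
       [ 1.45874241e-02,  6.04207160e-01,  7.96693740e-01,
         9.07038175e+02],
       [ 0.00000000e+00,  0.00000000e+00,  0.00000000e+00,
         1.00000000e+00]])}
{'K': array([[309.70691629,   0.        , 323.273104  ],
       [  0.        , 309.70691629, 202.00477972],
       [  0.        ,   0.        ,   1.        ]]), 'cam_to_world': array([[ 2.53497553e-01,  9.36267446e-01,  2.43191816e-01,
         2.11145206e+02],
       [-9.67335816e-01,  2.45521888e-01,  6.30905747e-02,
        -5.12640944e+02],
       [-6.39262550e-04, -2.51241460e-01,  9.67924233e-01,
         3.84299171e+02],
       [ 0.00000000e+00,  0.00000000e+00,  0.00000000e+00,
         1.00000000e+00]])}
```

View pics/top0.png

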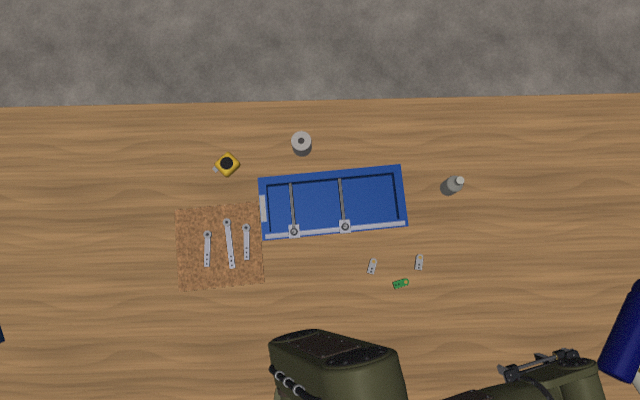

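View pics/side0.png

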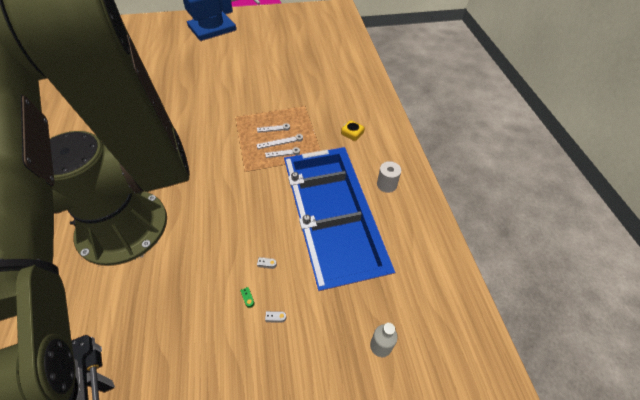

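Top view: tote corners ≈(258,178),(401,165),(408,225),(264,240). Its dividers are at cols ≈293 and 343, with screws at (294,231) and (345,226). The bars sit on cork at (207,248), (230,243, long) and (246,242). The ankles are at (372,266) and (419,262), and the green decoy is at (401,284). The side view agrees with this, so there is one thigh, two shanks and two ankles.

```bash
cat > h.py <<'E'
import numpy as np, cv2
from scipy.spatial.transform import Rotation as R
from cell import manip,camera,get_calibration
def ray(n,px,c=None):
    c=c or get_calibration(n);K=c["K"];T=c["cam_to_world"]
    u=(np.array(px,float)-[K[0,2],K[1,2]])/K[0,0]
    if n=="wrist":
        t=np.hypot(*u);k=np.sin(t)/t if t>1e-9 else 1;d=np.array([u[0]*k,-u[1]*k,-np.cos(t)])
    else: d=np.array([u[0],-u[1],-1])
    d=T[:3,:3]@d;return T[:3,3],d/np.linalg.norm(d)
def onz(n,px,z,c=None):
    o,d=ray(n,px,c);return o+d*(z-o[2])/d[2]
def tri(*rays):
    A=0;b=0
    for o,d in rays:
        M=np.eye(3)-np.outer(d,d);A=A+M;b=b+M@o
    p=np.linalg.solve(A,b);return p,max(np.linalg.norm((np.eye(3)-np.outer(d,d))@(p-o)) for o,d in rays)
def proj(n,p,c=None):
    c=c or get_calibration(n);K=c["K"];T=c["cam_to_world"]
    q=T[:3,:3].T@(np.array(p,float)-T[:3,3]);q=np.array([q[0],-q[1],-q[2]])
    if n=="wrist":
        r=np.hypot(q[0],q[1]);t=np.arctan2(r,q[2]);u=q[:2]/r*t
    else:u=q[:2]/q[2]
    return u*K[0,0]+[K[0,2],K[1,2]]
def go(p=None,yaw=None,frm=None):
    """tool-frame shift (m) from current pose to p (mm), after turning to world yaw (turn first)"""
    s=manip.read_state() if frm is None else frm
    y0=s["eef_rot"][2]; dy=0 if yaw is None else (yaw-y0+np.pi/2)%np.pi-np.pi/2
    d=(np.array(p)-s["eef_pos"])/1000
    def sh(y): return np.round([d[0]*np.cos(y)+d[1]*np.sin(y),d[0]*np.sin(y)-d[1]*np.cos(y),-d[2]],4)
    print("tool yaw turn",round(-dy,3),"shift before turn",sh(y0),"| after turn",sh(y0+dy),"j6",round(s["joints"][5],2),"world yaw",round(y0,3))
E
python3 - <<'E'
from h import *
f=lambda n,p,z:onz(n,p,z).round(0)
for k,p,z in [("cFL",(258,178),45),("cFR",(401,165),45),("cNR",(408,225),45),("cNL",(264,240),45),("sA",(294,231),70),("sB",(345,226),70),("b1",(207,248),10),("b2",(230,243),10),("b3",(246,242),10),("an1",(372,266),16),("an2",(419,262),16),("green",(401,284),16)]:
    print(k,f("top",p,z))
for k,p,q in [("sA",(294,231),(295.5,176)),("sB",(345,226),(307,218)),("b2end",(227,220),(300,139)),("an1",(372,266),(266,263)),("an2",(419,262),(275,317)),("roll",(301,140),(390,168))]:
    print(k,*tri(ray("top",p),ray("side",q)))
go([340,20,450],0.0)
E
```

```text
cFL [678. 163.  45.]
cFR [ 709. -290.   45.]
cNR [ 517. -301.   45.]
cNL [482. 146.  45.]
sA [505.  51.  70.]
sB [ 517. -104.   70.]
b1 [464. 330.  10.]
b2 [478. 258.  10.]
b3 [480. 207.  10.]
an1 [ 395. -188.   16.]
an2 [ 403. -335.   16.]
green [ 337. -275.   16.]
sA [508.178682    51.97809577  58.51745526] 1.7305518302996543
sB [ 519.20227078 -104.49888405   62.28777145] 1.6604676702014156
b2end [552.54504842 271.31970932  -6.17665758] 0.7274085014972049
an1 [ 395.34856482 -189.27586021    2.02682728] 0.7726164577962964
an2 [ 404.40949727 -338.49636359    1.89026596] 1.040088819110363
roll [790.22978222  24.50975299  73.78187269] 0.6101588930052552
tool yaw turn 0.257 shift before turn [ 0.3339 -0.4828 -0.2451] | after turn [ 0.2004 -0.5517 -0.2451] j6 -0.07 world yaw 0.257
```

Emit:
arm_command --targets '[{"yaw": 0.092,"z": -0.04},{"yaw": 0.092,"z": -0.04},{"x": 0.029,"y": -0.037},{"x": 0.029,"y": -0.037},{"x": 0.029,"y": -0.037},{"x": 0.029,"y": -0.037},{"x": 0.029,"y": -0.037},{"x": 0.029,"y": -0.037},{"x": 0.029,"y": -0.037},{"x": 0.029,"y": -0.037}]'

```text
schema error: expected keys hand, x, y, z, yaw
```

Emit:
arm_command --targets '[{"x": 0.029,"y": -0.037},{"x": 0.029,"y": -0.037},{"x": 0.029,"y": -0.037},{"x": 0.029,"y": -0.037},{"x": 0.029,"y": -0.037},{"z": -0.01},{"z": 0}]'

```text
schema error: expected keys hand, x, y, z, yaw
```

```bash
python3 - <<'E'
from h import *
s=manip.read_state();print(s["clock"],s["eef_pos"],s["eef_rot"],s["joints"])
c=get_calibration("wrist");im=camera("wrist");np.save("w1.npy",im);np.save("w1c.npy",c,allow_pickle=True)
cv2.imwrite("pics/w1.png",im[:,:,::-1])
E
```

```text
0.1 [ 139.64365191 -531.74075704  204.9378429 ] [-3.14058599e+00 -7.16906440e-05  2.56797228e-01] [-1.38060408e+00  3.00416652e-01  1.52152988e+00  4.67801561e-06
  1.32065532e+00 -6.66061727e-02]
```

View pics/w1.png

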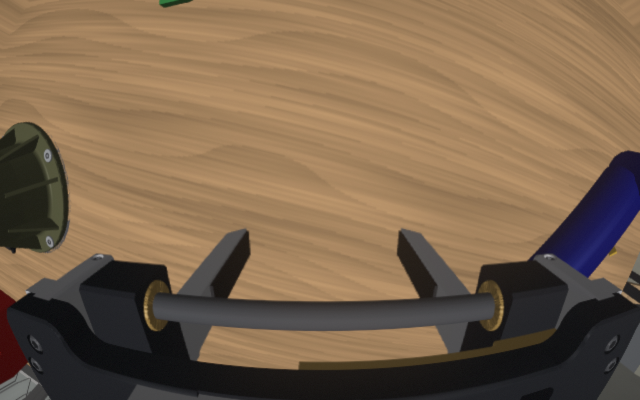

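The rows need every key, so the arm hasn't moved. This view shows the fingertips near (245,235) and (402,235), and the base at left.

Emit:
arm_command --targets '[{"hand": 1,"x": 0,"y": 0,"z": -0.04,"yaw": 0.092},{"hand": 1,"x": 0,"y": 0,"z": -0.04,"yaw": 0.092},{"hand": 1,"x": 0.029,"y": -0.037,"z": 0,"yaw": 0},{"hand": 1,"x": 0.029,"y": -0.037,"z": 0,"yaw": 0},{"hand": 1,"x": 0.029,"y": -0.037,"z": 0,"yaw": 0},{"hand": 1,"x": 0.029,"y": -0.037,"z": 0,"yaw": 0},{"hand": 1,"x": 0.029,"y": -0.037,"z": 0,"yaw": 0},{"hand": 1,"x": 0.029,"y": -0.037,"z": 0,"yaw": 0},{"hand": 1,"x": 0.029,"y": -0.037,"z": 0,"yaw": 0},{"hand": 1,"x": 0.029,"y": -0.037,"z": 0,"yaw": 0}]'

```text
clock: 1.15
eef_pos: [350.1, -218.1, 285.5]
eef_rot: [3.141, -0.0, 0.073]
wrist_force: [0.3, -0.8, -1.2]
finger_gap: 93.9
finger_force: 0.0
```

Emit:
arm_command --targets '[{"hand": 1,"x": 0.029,"y": -0.037,"z": 0,"yaw": 0},{"hand": 1,"x": 0.029,"y": -0.037,"z": 0,"yaw": 0},{"hand": 1,"x": 0.029,"y": -0.037,"z": 0,"yaw": 0},{"hand": 1,"x": 0.02,"y": -0.037,"z": 0,"yaw": 0},{"hand": 1,"x": 0,"y": -0.037,"z": 0,"yaw": 0},{"hand": 1,"x": 0,"y": 0,"z": 0,"yaw": 0},{"hand": 1,"x": 0,"y": 0,"z": 0,"yaw": 0}]'

```text
clock: 1.85
eef_pos: [442.7, -27.2, 285.4]
eef_rot: [3.141, 0.0, 0.074]
wrist_force: [0.9, -0.7, 0.1]
finger_gap: 93.5
finger_force: 0.0
```

```bash
python3 - <<'E'
from h import *
s=manip.read_state();print(s["clock"],s["eef_pos"],s["eef_rot"],s["joints"])
c=get_calibration("wrist");im=camera("wrist");np.save("w1.npy",im);np.save("w1c.npy",c,allow_pickle=True)
cv2.imwrite("pics/w2.png",im[:,:,::-1])
E
```

```text
1.85 [442.73304988 -27.19919623 285.37728069] [3.14146008e+00 2.06002872e-04 7.44948837e-02] [-1.43857763e-01  4.05492684e-03  1.67584584e+00 -1.75085389e-04
  1.46186428e+00  1.35246272e+00]
```

View pics/w2.png

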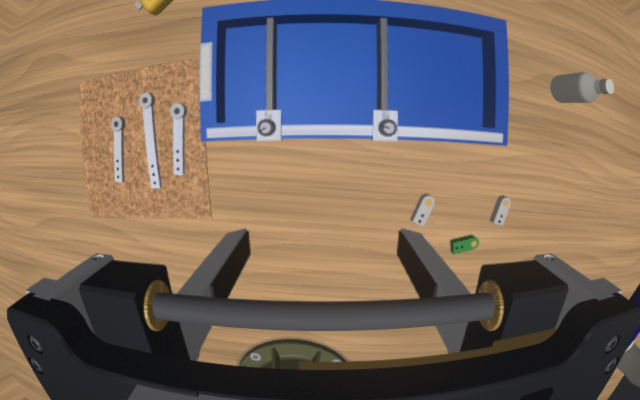

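Wrist view shows everything: tote corners (203,10), (505,18), (507,144), (203,138); screws (266,127) and (385,127); bars around (118,150), (150,143), (178,140); ankles (424,210) and (502,210); green at (464,244).

```bash
cat >> h.py <<'E'
def blobs(im,c,n,z,roi,f,amin=100,k=3):
    """masked blobs -> world contours at height z: centre, length, width, yaw of long side"""
    x0,y0,x1,y1=roi;hsv=cv2.cvtColor(im,cv2.COLOR_RGB2HSV);m=np.zeros(im.shape[:2],np.uint8)
    m[y0:y1,x0:x1]=f(hsv.astype(int))[y0:y1,x0:x1]*255
    m=cv2.morphologyEx(m,cv2.MORPH_CLOSE,np.ones((k,k),np.uint8))
    out=[]
    for ct in cv2.findContours(m,cv2.RETR_EXTERNAL,cv2.CHAIN_APPROX_NONE)[0]:
        if cv2.contourArea(ct)<amin: continue
        w=np.array([onz(n,p,z,c)[:2] for p in ct[:,0]],np.float32)
        r=cv2.minAreaRect(w);b=cv2.boxPoints(r);e=b[1]-b[0],b[2]-b[1];L=max(e,key=np.linalg.norm)
        a=np.arctan2(L[1],L[0]);a=(a+np.pi/2)%np.pi-np.pi/2
        M=cv2.moments(w);
        out.append((ct,w,np.array(r[0]),max(r[1]),min(r[1]),a,np.array([M["m10"],M["m01"]])/M["m00"]))
    return out
grey=lambda h:(h[...,1]<60)&(h[...,2]>110)
blue=lambda h:(h[...,0]>100)&(h[...,0]<130)&(h[...,1]>120)
E
python3 - <<'E'
from h import *
c=np.load("w1c.npy",allow_pickle=True).item();im=np.load("w1.npy")
np.set_printoptions(precision=1,suppress=True)
for roi,z in [((85,70,202,215),9),((390,180,540,235),16)]:
    for b in blobs(im,c,"wrist",z,roi,grey,60): print("w",b[0][:,0].mean(0),b[2],b[3],b[4],round(b[5],3),"com",b[6])
t=camera("top");ct=get_calibration("top")
for roi,z in [((178,206,262,288),9),((355,250,435,275),16)]:
    for b in blobs(t,ct,"top",z,roi,grey,25): print("t",b[2],b[3],b[4],round(b[5],3),"com",b[6])
for b in blobs(im,c,"wrist",45,(195,0,520,150),blue,3000,15): print("tote w",b[2:])
for b in blobs(t,ct,"top",45,(250,150,420,250),blue,3000,15): print("tote t",b[2:])
for k,p,z in [("FL",(203,10),45),("FR",(505,18),45),("NR",(507,144),45),("NL",(203,138),45),("sA",(266,127),72.5),("sB",(385,127),72.5),("dAfar",(270,18),42),("dAnear",(270,108),42),("dBfar",(383,18),42),("dBnear",(381,108),42)]:
    print(k,onz("wrist",p,z,c))
g=cv2.cvtColor(im,cv2.COLOR_RGB2GRAY)
cv2.imwrite("pics/crop1.png",cv2.resize(im[0:220,80:520,::-1],None,fx=1.8,fy=1.8,interpolation=cv2.INTER_CUBIC))
E
```

```text
w [117.4 150. ] [465.1 332.1] 114.11685943603516 23.620637893676758 0.04 com [467.2 331.7]
w [177.5 139. ] [483.6 208.2] 115.41910552978516 23.70125389099121 0.047 com [485.4 207.7]
w [150.  141.5] [481.3 262.1] 161.39410400390625 25.042835235595703 0.149 com [482.2 261.5]
w [199.9  87.3] [564.9 171.2] 55.07138442993164 3.586056709289551 0.072 com [567.3 171.4]
w [502.  211.6] [ 407.4 -335.5] 49.54133605957031 22.822309494018555 -0.216 com [ 406.5 -335.2]
w [422.7 209.6] [ 399.7 -185.9] 49.27241897583008 26.84307289123535 -0.284 com [ 399.  -186.9]
t [464.1 332.2] 113.71649932861328 22.223739624023438 0.013 com [464.2 331.5]
t [481.7 209. ] 111.0968017578125 22.291635513305664 -0.0 com [485.5 207.1]
t [478.8 261.9] 160.29782104492188 23.494342803955078 0.116 com [480.8 261.4]
t [ 395.9 -187.2] 49.142784118652344 21.14220428466797 -0.291 com [ 395.5 -187.1]
t [ 404.8 -333.8] 47.278873443603516 21.885452270507812 -0.061 com [ 403.9 -334.7]
tote w (array([606.2, -67.5]), 453.2629089355469, 210.08396911621094, np.float32(-1.4968466), array([604.5, -72.6]))
tote t (array([597.9, -67.3]), 452.6702575683594, 197.05047607421875, np.float32(-1.4970968), array([607.4, -77.5]))
FL [678.8 163.9  45. ]
FR [ 720.  -286.4   45. ]
NR [ 519.8 -302.5   45. ]
NL [488.5 147.6  45. ]
sA [507.5  51.   72.5]
sB [518.8 -99.6  72.5]
dAfar [662.7  63.3  42. ]
dAnear [533.2  52.7  42. ]
dBfar [675.  -92.1  42. ]
dBnear [544.6 -97.8  42. ]
```

View pics/crop1.png

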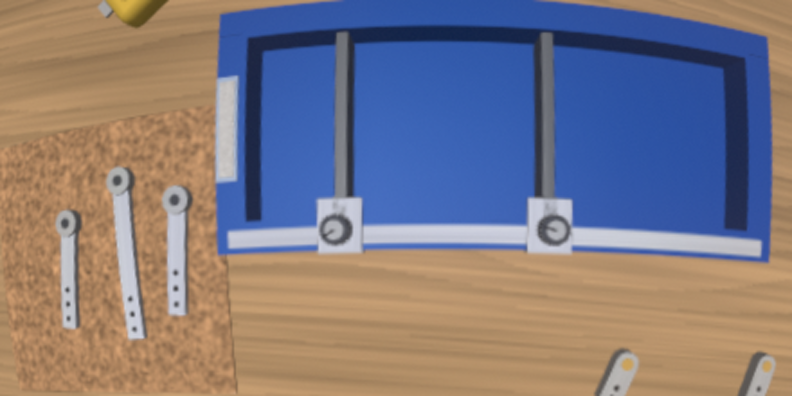

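The crop confirms one long bar (thigh) and two medium ones (shanks). The screws sit at the near rim and the card holder at the left end.

Tote: yaw 0.074, centre ≈(600,-68). Spare room is 385-325 = 60 mm, so I'll give each bay 20 mm. That puts A's plane at 183 mm and B's at 328 mm. B goes first.

Emit:
arm_command --targets '[{"hand": 0,"x": 0.0192,"y": 0.01,"z": 0.016,"yaw": 0},{"hand": 0,"x": 0.0192,"y": 0.01,"z": 0.016,"yaw": 0},{"hand": 0,"x": 0.0192,"y": 0.01,"z": 0.016,"yaw": 0},{"hand": 0,"x": 0.0192,"y": 0.01,"z": 0.016,"yaw": 0},{"hand": 0,"x": 0.0192,"y": 0.01,"z": 0.016,"yaw": 0},{"hand": 0,"x": 0.0192,"y": 0.01,"z": 0.016,"yaw": 0},{"hand": 0,"x": 0.0192,"y": 0.01,"z": 0.016,"yaw": 0},{"hand": 0,"x": 0.0192,"y": 0.01,"z": 0.016,"yaw": 0},{"hand": 0,"x": 0,"y": 0,"z": 0.04,"yaw": 0},{"hand": 0,"x": 0,"y": 0,"z": 0.04,"yaw": 0}]'

```text
clock: 2.95
eef_pos: [602.0, -98.1, 76.1]
eef_rot: [3.141, -0.001, 0.071]
wrist_force: [-0.0, -0.1, 0.2]
finger_gap: 46.7
finger_force: 0.0
```

Emit:
arm_command --newtons 30 --targets '[{"hand": 0,"x": 0,"y": 0,"z": 0.025,"yaw": 0},{"hand": 0,"x": 0,"y": 0,"z": 0.02,"yaw": 0},{"hand": 0,"x": 0,"y": 0,"z": 0.014,"yaw": 0},{"hand": 0,"x": 0,"y": 0,"z": 0,"yaw": 0},{"hand": -1,"x": 0,"y": 0,"z": 0,"yaw": 0},{"hand": -1,"x": 0,"y": 0,"z": 0,"yaw": 0},{"hand": -1,"x": 0,"y": 0,"z": 0,"yaw": 0},{"hand": -1,"x": 0,"y": 0,"z": 0,"yaw": 0},{"hand": -1,"x": 0,"y": 0,"z": 0,"yaw": 0}]'

```text
clock: 3.85
eef_pos: [602.1, -96.5, 19.0]
eef_rot: [3.141, -0.001, 0.073]
wrist_force: [0.0, -3.6, 1.4]
finger_gap: 10.6
finger_force: 1.9
```

Emit:
arm_command --targets '[{"hand": -1,"x": 0,"y": 0,"z": 0,"yaw": 0},{"hand": -1,"x": 0,"y": 0,"z": 0,"yaw": 0},{"hand": -1,"x": 0,"y": 0.012,"z": 0,"yaw": 0},{"hand": -1,"x": 0,"y": 0.012,"z": 0,"yaw": 0},{"hand": -1,"x": 0,"y": 0.012,"z": 0,"yaw": 0},{"hand": -1,"x": 0,"y": 0.012,"z": 0,"yaw": 0}]'

```text
clock: 4.45
eef_pos: [605.6, -143.7, 18.9]
eef_rot: [-3.141, -0.0, 0.073]
wrist_force: [-0.5, 5.1, 6.3]
finger_gap: 10.1
finger_force: 30.0
```

Emit:
arm_command --targets '[{"hand": -1,"x": 0,"y": 0.012,"z": 0,"yaw": 0},{"hand": -1,"x": 0,"y": 0.012,"z": 0,"yaw": 0},{"hand": -1,"x": 0,"y": 0.012,"z": 0,"yaw": 0},{"hand": -1,"x": 0,"y": 0.013,"z": 0,"yaw": 0},{"hand": -1,"x": 0,"y": 0,"z": 0,"yaw": 0},{"hand": -1,"x": 0,"y": 0,"z": 0,"yaw": 0}]'

```text
clock: 5.05
eef_pos: [609.3, -193.5, 19.0]
eef_rot: [3.141, -0.001, 0.072]
wrist_force: [0.7, -3.1, 4.6]
finger_gap: 9.7
finger_force: 30.0
```

Emit:
arm_command --targets '[{"hand": 0,"x": 0,"y": 0,"z": 0,"yaw": 0},{"hand": 0,"x": 0,"y": 0,"z": 0,"yaw": 0},{"hand": 0,"x": 0,"y": 0,"z": 0,"yaw": 0},{"hand": 0,"x": 0,"y": 0,"z": -0.045,"yaw": 0},{"hand": 0,"x": 0,"y": 0,"z": -0.045,"yaw": 0},{"hand": 0,"x": -0.045,"y": 0,"z": 0,"yaw": 0},{"hand": 0,"x": -0.039,"y": 0,"z": 0,"yaw": 0},{"hand": 0,"x": 0,"y": 0,"z": 0,"yaw": 0},{"hand": 0,"x": 0,"y": 0,"z": 0,"yaw": 0}]'

```text
clock: 5.95
eef_pos: [525.2, -199.1, 108.9]
eef_rot: [3.141, -0.001, 0.072]
wrist_force: [-0.0, 0.2, -0.8]
finger_gap: 46.9
finger_force: 0.0
```

```bash
python3 - <<'E'
from h import *
s=manip.read_state();print(s["clock"],s["eef_pos"],s["eef_rot"][2],s["joints"][5])
c=get_calibration("wrist");im=camera("wrist");np.save("w3.npy",im);np.save("w3c.npy",c,allow_pickle=True)
p=s["eef_pos"].copy();p[2]=72.5;print(proj("wrist",p,c))
cv2.imwrite("pics/w3.png",im[:,:,::-1])
E
```

```text
5.95 [ 525.17080422 -199.10424334  108.91755101] 0.07225012896309324 1.070793085010698
[324.17321157 225.59559181]
```

View pics/w3.png

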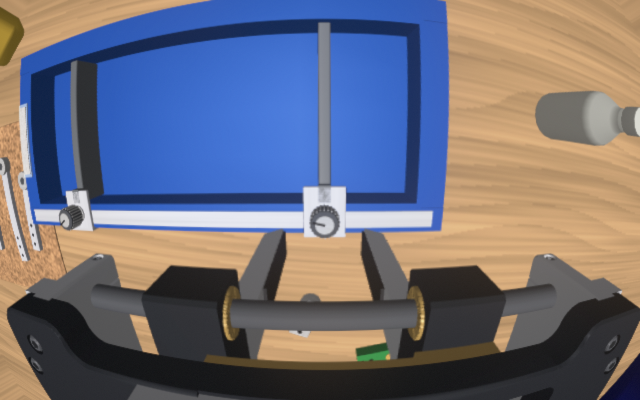

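The screw B head is at (325,223), about 2 mm beyond the TCP projection (324,226). The divider stands straight.

Emit:
arm_command --targets '[{"hand": 0,"x": 0.002,"y": 0.0005,"z": 0,"yaw": -0.15},{"hand": 0,"x": 0,"y": 0,"z": 0,"yaw": -0.15},{"hand": 0,"x": 0,"y": 0,"z": 0,"yaw": -0.15},{"hand": 0,"x": 0,"y": 0,"z": 0,"yaw": -0.15},{"hand": 0,"x": 0,"y": 0,"z": 0,"yaw": -0.15},{"hand": 0,"x": 0,"y": 0,"z": 0,"yaw": -0.15},{"hand": 0,"x": 0,"y": 0,"z": 0,"yaw": -0.15},{"hand": 0,"x": 0,"y": 0,"z": 0,"yaw": -0.15},{"hand": 0,"x": 0,"y": 0,"z": 0,"yaw": -0.15},{"hand": 0,"x": 0,"y": 0,"z": 0,"yaw": -0.15}]'

```text
clock: 7.0
eef_pos: [528.2, -199.2, 108.1]
eef_rot: [3.142, -0.0, 1.58]
wrist_force: [0.1, -0.4, -0.0]
finger_gap: 46.9
finger_force: 0.0
```

Emit:
arm_command --newtons 25 --targets '[{"hand": 0,"x": 0,"y": 0,"z": 0.02,"yaw": 0},{"hand": 0,"x": 0,"y": 0,"z": 0.02,"yaw": 0},{"hand": 0,"x": 0,"y": 0,"z": 0.011,"yaw": 0},{"hand": 0,"x": 0,"y": 0,"z": 0,"yaw": 0},{"hand": -1,"x": 0,"y": 0,"z": 0,"yaw": 0},{"hand": -1,"x": 0,"y": 0,"z": 0,"yaw": 0},{"hand": -1,"x": 0,"y": 0,"z": 0,"yaw": 0},{"hand": -1,"x": 0,"y": 0,"z": 0,"yaw": 0},{"hand": -1,"x": 0,"y": 0,"z": 0,"yaw": 0},{"hand": -1,"x": 0,"y": 0,"z": 0,"yaw": 0}]'

```text
clock: 8.0
eef_pos: [525.2, -199.5, 58.0]
eef_rot: [-3.137, -0.0, 1.573]
wrist_force: [-18.7, 0.3, 12.4]
finger_gap: 21.4
finger_force: 25.0
```

```bash
python3 - <<'E'
from h import *
s=manip.read_state();print(s["clock"],s["eef_pos"],s["eef_rot"][2],s["joints"][5],s["wrist_force"],s["moment"],s["finger_gap"])
E
```

```text
8.0 [ 525.17045614 -199.54170798   58.01695214] 1.5727484555928377 -0.42860412518075464 [-18.65706943   0.31352809  12.43968433] [ 3.38094673e-02  3.51657101e+00 -3.46294173e-04] 21.4063695871173
```

Emit:
arm_command --targets '[{"hand": -1,"x": 0,"y": -0.002,"z": 0,"yaw": 0},{"hand": -1,"x": 0,"y": 0,"z": 0,"yaw": 0},{"hand": -1,"x": 0,"y": 0,"z": 0,"yaw": 0.1},{"hand": -1,"x": 0,"y": 0,"z": 0,"yaw": 0.1},{"hand": -1,"x": 0,"y": 0,"z": 0,"yaw": 0.1}]'

```text
clock: 8.5
eef_pos: [524.9, -199.5, 58.1]
eef_rot: [-3.141, 0.0, 1.269]
wrist_force: [-6.5, 1.4, 7.3]
finger_gap: 21.3
finger_force: 25.0
```

```bash
cat > st.py <<'E'
from h import *
np.set_printoptions(precision=3,suppress=True)
s=manip.read_state();print(round(s["clock"],2),s["eef_pos"],"yaw",s["eef_rot"][2].round(3),"j6",s["joints"][5].round(3),"j1",s["joints"][0].round(3),"F",s["wrist_force"],"M",s["moment"],s["finger_gap"].round(1),"tau6",s["effort"][5].round(3))
E
python3 st.py
```

```text
Traceback (most recent call last):
  File "st.py", line 3, in <module>
    s=manip.read_state();print(round(s["clock"],2),s["eef_pos"],"yaw",s["eef_rot"][2].round(3),"j6",s["joints"][5].round(3),"j1",s["joints"][0].round(3),"F",s["wrist_force"],"M",s["moment"],s["finger_gap"].round(1),"tau6",s["effort"][5].round(3))
                                                                                                                                                                                              ^^^^^^^^^^^^^^^^^^^^^
AttributeError: 'float' object has no attribute 'round'
```

Emit:
arm_command --targets '[{"hand": -1,"x": 0,"y": 0,"z": 0,"yaw": 0.12},{"hand": -1,"x": 0,"y": 0,"z": 0,"yaw": 0.12},{"hand": -1,"x": 0,"y": 0,"z": 0,"yaw": 0.12},{"hand": -1,"x": 0,"y": 0,"z": 0,"yaw": 0.12},{"hand": -1,"x": 0,"y": 0,"z": 0,"yaw": 0.12},{"hand": -1,"x": 0,"y": 0,"z": 0,"yaw": 0.12}]'

```text
clock: 9.1
eef_pos: [525.1, -199.6, 58.1]
eef_rot: [3.141, 0.0, 0.548]
wrist_force: [-4.9, -0.4, 6.3]
finger_gap: 21.1
finger_force: 25.0
```

```bash
sed -i 's/s\["finger_gap"\].round(1)/round(float(s["finger_gap"]),1)/' st.py; python3 st.py
```

```text
9.1 [ 525.126 -199.62    58.086] yaw 0.548 j6 0.595 j1 -0.428 F [-4.918 -0.409  6.271] M [-0.079  1.03   0.11 ] 21.1 tau6 -2.443
```

Emit:
arm_command --targets '[{"hand": -1,"x": 0,"y": 0,"z": 0,"yaw": 0.1},{"hand": -1,"x": 0,"y": 0,"z": 0,"yaw": 0}]'

```text
clock: 9.3
eef_pos: [525.1, -199.6, 58.1]
eef_rot: [3.141, 0.0, 0.449]
wrist_force: [-5.3, -0.6, 6.3]
finger_gap: 21.2
finger_force: 25.0
```

```bash
python3 st.py
```

```text
9.3 [ 525.143 -199.644   58.104] yaw 0.449 j6 0.694 j1 -0.428 F [-5.333 -0.57   6.27 ] M [-0.07   0.951  0.025] 21.2 tau6 1.758
```

Emit:
arm_command --targets '[{"hand": -1,"x": 0,"y": 0,"z": 0,"yaw": 0.1},{"hand": -1,"x": 0,"y": 0,"z": 0,"yaw": 0}]'

```text
clock: 9.5
eef_pos: [525.2, -199.7, 58.1]
eef_rot: [3.141, 0.0, 0.349]
wrist_force: [-5.2, -1.2, 6.0]
finger_gap: 21.2
finger_force: 25.0
```

```bash
python3 st.py
```

```text
9.5 [ 525.164 -199.656   58.098] yaw 0.349 j6 0.793 j1 -0.428 F [-5.247 -1.213  6.027] M [-0.099  0.951  0.007] 21.2 tau6 1.567
```

Emit:
arm_command --targets '[{"hand": -1,"x": 0,"y": 0,"z": 0,"yaw": 0.08},{"hand": -1,"x": 0,"y": 0,"z": 0,"yaw": 0}]'

```text
clock: 9.7
eef_pos: [525.2, -199.7, 58.1]
eef_rot: [3.141, -0.0, 0.27]
wrist_force: [-5.0, -0.1, 5.6]
finger_gap: 21.3
finger_force: 25.0
```

```bash
python3 st.py
```

```text
9.7 [ 525.17  -199.686   58.11 ] yaw 0.27 j6 0.873 j1 -0.428 F [-4.983 -0.063  5.555] M [-0.1    0.951  0.045] 21.3 tau6 1.267
```

Emit:
arm_command --targets '[{"hand": -1,"x": 0,"y": 0,"z": 0,"yaw": 0.08},{"hand": -1,"x": 0,"y": 0,"z": 0,"yaw": 0}]'

```text
clock: 9.9
eef_pos: [525.1, -199.7, 58.1]
eef_rot: [3.141, 0.0, 0.19]
wrist_force: [-4.2, -1.5, 5.7]
finger_gap: 21.4
finger_force: 25.0
```

```bash
python3 st.py
```

```text
9.9 [ 525.142 -199.712   58.098] yaw 0.19 j6 0.953 j1 -0.428 F [-4.193 -1.532  5.737] M [-0.17   0.969  0.066] 21.4 tau6 1.265
```

Emit:
arm_command --targets '[{"hand": -1,"x": 0,"y": 0,"z": 0,"yaw": 0.08},{"hand": -1,"x": 0,"y": 0,"z": 0,"yaw": 0}]'

```text
clock: 10.1
eef_pos: [525.2, -199.7, 58.1]
eef_rot: [3.141, -0.0, 0.11]
wrist_force: [-5.7, -1.1, 5.6]
finger_gap: 21.2
finger_force: 25.0
```

```bash
python3 st.py
```

```text
10.1 [ 525.178 -199.699   58.115] yaw 0.11 j6 1.033 j1 -0.428 F [-5.675 -1.098  5.628] M [-0.15   0.944  0.106] 21.2 tau6 1.341
```

Emit:
arm_command --targets '[{"hand": -1,"x": 0,"y": 0,"z": 0,"yaw": 0.06},{"hand": -1,"x": 0,"y": 0,"z": 0,"yaw": 0}]'

```text
clock: 10.3
eef_pos: [525.2, -199.7, 58.1]
eef_rot: [3.141, -0.0, 0.051]
wrist_force: [-5.5, -1.1, 5.5]
finger_gap: 21.2
finger_force: 25.0
```

```bash
python3 st.py
```

```text
10.3 [ 525.17  -199.722   58.115] yaw 0.051 j6 1.092 j1 -0.428 F [-5.496 -1.141  5.457] M [-0.207  0.868  0.149] 21.2 tau6 1.103
```

Emit:
arm_command --targets '[{"hand": -1,"x": 0,"y": 0,"z": 0,"yaw": 0.06},{"hand": -1,"x": 0,"y": 0,"z": 0,"yaw": 0}]'

```text
clock: 10.5
eef_pos: [525.2, -199.7, 58.1]
eef_rot: [3.141, -0.0, -0.009]
wrist_force: [-4.5, -1.2, 4.9]
finger_gap: 21.3
finger_force: 25.0
```

```bash
python3 st.py
```

```text
10.5 [ 525.163 -199.745   58.121] yaw -0.009 j6 1.152 j1 -0.428 F [-4.463 -1.168  4.947] M [-0.219  0.934  0.248] 21.3 tau6 1.165
```

Emit:
arm_command --targets '[{"hand": -1,"x": 0,"y": 0,"z": 0,"yaw": 0}]'

```text
clock: 10.6
eef_pos: [525.2, -199.7, 58.1]
eef_rot: [3.141, -0.0, -0.007]
wrist_force: [-4.3, -0.9, 5.1]
finger_gap: 21.1
finger_force: 25.0
```

```bash
python3 st.py
```

```text
10.6 [ 525.197 -199.73    58.123] yaw -0.007 j6 1.15 j1 -0.428 F [-4.268 -0.947  5.051] M [-0.183  0.951  0.213] 21.1 tau6 0.35
```

Emit:
arm_command --targets '[{"hand": -1,"x": 0,"y": 0,"z": 0,"yaw": 0}]'

```text
clock: 10.7
eef_pos: [525.2, -199.7, 58.1]
eef_rot: [3.141, -0.0, -0.007]
wrist_force: [-5.3, -0.6, 5.3]
finger_gap: 21.3
finger_force: 25.0
```

```bash
python3 st.py
```

```text
10.7 [ 525.164 -199.749   58.104] yaw -0.007 j6 1.15 j1 -0.428 F [-5.319 -0.598  5.298] M [-0.202  0.929  0.219] 21.3 tau6 0.259
```

Steady 0.215 N m puts the washer at about 0.18, so screw B is seated and not forced. Next I release it and go to divider A.

Emit:
arm_command --targets '[{"hand": 0,"x": 0,"y": 0,"z": 0,"yaw": 0},{"hand": 0,"x": 0,"y": 0,"z": 0,"yaw": 0},{"hand": 0,"x": 0,"y": 0,"z": 0,"yaw": 0},{"hand": 0,"x": 0,"y": 0,"z": -0.03,"yaw": 0},{"hand": 0,"x": 0,"y": 0,"z": -0.03,"yaw": -0.081},{"hand": 0,"x": 0.014,"y": -0.042,"z": 0,"yaw": 0},{"hand": 0,"x": 0.014,"y": -0.042,"z": 0,"yaw": 0},{"hand": 0,"x": 0.014,"y": -0.042,"z": 0,"yaw": 0},{"hand": 0,"x": 0.014,"y": -0.042,"z": 0,"yaw": 0},{"hand": 0,"x": 0.014,"y": -0.042,"z": 0,"yaw": 0}]'

```text
clock: 11.7
eef_pos: [579.7, 17.1, 117.5]
eef_rot: [-3.142, -0.0, 0.074]
wrist_force: [0.2, -1.1, -0.3]
finger_gap: 47.1
finger_force: 0.0
```

Emit:
arm_command --newtons 30 --targets '[{"hand": 0,"x": 0.014,"y": -0.042,"z": 0,"yaw": 0},{"hand": 0,"x": 0,"y": 0,"z": 0.04,"yaw": 0},{"hand": 0,"x": 0,"y": 0,"z": 0.03,"yaw": 0},{"hand": 0,"x": 0,"y": 0,"z": 0.029,"yaw": 0},{"hand": 0,"x": 0,"y": 0,"z": 0,"yaw": 0},{"hand": -1,"x": 0,"y": 0,"z": 0,"yaw": 0},{"hand": -1,"x": 0,"y": 0,"z": 0,"yaw": 0},{"hand": -1,"x": 0,"y": 0,"z": 0,"yaw": 0},{"hand": -1,"x": 0,"y": 0,"z": 0,"yaw": 0},{"hand": -1,"x": 0,"y": 0,"z": 0,"yaw": 0}]'

```text
clock: 12.7
eef_pos: [590.6, 58.1, 19.1]
eef_rot: [3.142, -0.001, 0.074]
wrist_force: [-0.8, -0.0, -0.7]
finger_gap: 10.7
finger_force: 0.0
```

Emit:
arm_command --targets '[{"hand": -1,"x": 0,"y": 0,"z": 0,"yaw": 0},{"hand": -1,"x": 0,"y": 0,"z": 0,"yaw": 0},{"hand": -1,"x": 0,"y": 0,"z": 0,"yaw": 0}]'

```text
clock: 13.0
eef_pos: [590.6, 58.1, 19.0]
eef_rot: [3.142, -0.001, 0.074]
wrist_force: [-1.9, -0.8, 5.2]
finger_gap: 9.9
finger_force: 30.0
```

```bash
python3 st.py
```

```text
13.0 [590.569  58.118  19.017] yaw 0.074 j6 1.533 j1 0.036 F [-1.892 -0.849  5.233] M [0.019 0.317 0.045] 9.9 tau6 0.014
```

Emit:
arm_command --targets '[{"hand": -1,"x": 0,"y": 0.0119,"z": 0,"yaw": 0},{"hand": -1,"x": 0,"y": 0.0119,"z": 0,"yaw": 0},{"hand": -1,"x": 0,"y": 0.0119,"z": 0,"yaw": 0},{"hand": -1,"x": 0,"y": 0.0119,"z": 0,"yaw": 0},{"hand": -1,"x": 0,"y": 0.0119,"z": 0,"yaw": 0},{"hand": -1,"x": 0,"y": 0.0119,"z": 0,"yaw": 0},{"hand": -1,"x": 0,"y": 0.0119,"z": 0,"yaw": 0},{"hand": -1,"x": 0,"y": 0.0119,"z": 0,"yaw": 0},{"hand": -1,"x": 0,"y": 0.0119,"z": 0,"yaw": 0},{"hand": -1,"x": 0,"y": 0,"z": 0,"yaw": 0}]'

```text
clock: 14.0
eef_pos: [598.7, -50.6, 18.8]
eef_rot: [3.141, -0.001, 0.073]
wrist_force: [1.3, -3.4, 5.4]
finger_gap: 9.5
finger_force: 30.0
```

Emit:
arm_command --targets '[{"hand": -1,"x": 0,"y": 0,"z": 0,"yaw": 0},{"hand": -1,"x": 0,"y": 0,"z": 0,"yaw": 0}]'

```text
clock: 14.2
eef_pos: [598.6, -49.7, 18.8]
eef_rot: [3.14, -0.001, 0.073]
wrist_force: [2.0, -4.4, 4.4]
finger_gap: 9.8
finger_force: 30.0
```

Emit:
arm_command --targets '[{"hand": 0,"x": 0,"y": 0,"z": 0,"yaw": 0},{"hand": 0,"x": 0,"y": 0,"z": 0,"yaw": 0},{"hand": 0,"x": 0,"y": 0,"z": 0,"yaw": 0},{"hand": 0,"x": 0,"y": 0,"z": -0.045,"yaw": 0},{"hand": 0,"x": 0,"y": 0,"z": -0.045,"yaw": 0},{"hand": 0,"x": -0.0425,"y": 0,"z": 0,"yaw": 0},{"hand": 0,"x": -0.042,"y": 0,"z": 0,"yaw": 0},{"hand": 0,"x": 0,"y": 0,"z": 0,"yaw": 0},{"hand": 0,"x": 0,"y": 0,"z": 0,"yaw": 0}]'

```text
clock: 15.1
eef_pos: [513.9, -55.0, 108.9]
eef_rot: [3.141, -0.001, 0.074]
wrist_force: [0.2, 0.0, 0.0]
finger_gap: 47.2
finger_force: 0.0
```

```bash
python3 st.py; python3 - <<'E'
from h import *
c=get_calibration("wrist");im=camera("wrist");s=manip.read_state()
p=s["eef_pos"].copy();p[2]=72.5;u=proj("wrist",p,c);print(u)
g=cv2.medianBlur(cv2.cvtColor(im,cv2.COLOR_RGB2GRAY),3)
h=cv2.HoughCircles(g[180:260,270:380],cv2.HOUGH_GRADIENT,1,20,param1=120,param2=14,minRadius=11,maxRadius=22);print(h+[270,180,0] if h is not None else None)
cv2.imwrite("pics/w4.png",im[:,:,::-1])
E
```

```text
15.1 [513.911 -54.977 108.874] yaw 0.074 j6 1.32 j1 -0.177 F [0.172 0.049 0.029] M [-0.039 -0.022  0.063] 47.2 tau6 -0.049
[324.21039957 224.6519939 ]
[[[324.5 218.5  14.5]]]
```

View pics/w4.png

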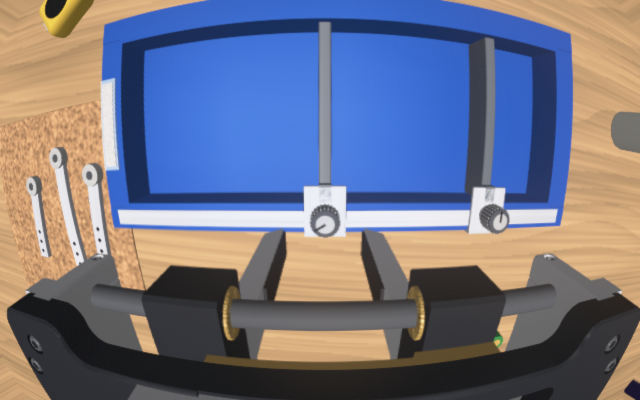

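Divider A is in place. Its screw head is at (324,221), the same offset as B's, so the TCP is right above it.

Emit:
arm_command --targets '[{"hand": 0,"x": 0,"y": 0,"z": 0,"yaw": -0.15},{"hand": 0,"x": 0,"y": 0,"z": 0,"yaw": -0.15},{"hand": 0,"x": 0,"y": 0,"z": 0,"yaw": -0.15},{"hand": 0,"x": 0,"y": 0,"z": 0,"yaw": -0.15},{"hand": 0,"x": 0,"y": 0,"z": 0,"yaw": -0.15},{"hand": 0,"x": 0,"y": 0,"z": 0,"yaw": -0.15},{"hand": 0,"x": 0,"y": 0,"z": 0,"yaw": -0.15},{"hand": 0,"x": 0,"y": 0,"z": 0,"yaw": -0.15},{"hand": 0,"x": 0,"y": 0,"z": 0,"yaw": -0.15},{"hand": 0,"x": 0,"y": 0,"z": 0,"yaw": -0.15}]'

```text
clock: 16.15
eef_pos: [515.1, -54.9, 108.3]
eef_rot: [3.141, 0.0, 1.58]
wrist_force: [0.3, 0.3, 0.5]
finger_gap: 47.2
finger_force: 0.0
```

Emit:
arm_command --newtons 25 --targets '[{"hand": 0,"x": 0,"y": 0,"z": 0,"yaw": -0.15},{"hand": 0,"x": 0,"y": 0,"z": 0.02,"yaw": 0},{"hand": 0,"x": 0,"y": 0,"z": 0.02,"yaw": 0},{"hand": 0,"x": 0,"y": 0,"z": 0.011,"yaw": 0},{"hand": 0,"x": 0,"y": 0,"z": 0,"yaw": 0},{"hand": -1,"x": 0,"y": 0,"z": 0,"yaw": 0},{"hand": -1,"x": 0,"y": 0,"z": 0,"yaw": 0},{"hand": -1,"x": 0,"y": 0,"z": 0,"yaw": 0},{"hand": -1,"x": 0,"y": 0,"z": 0,"yaw": 0},{"hand": -1,"x": 0,"y": 0,"z": 0,"yaw": 0}]'

```text
clock: 17.15
eef_pos: [513.9, -55.0, 58.0]
eef_rot: [3.141, 0.0, 1.724]
wrist_force: [-3.6, -0.5, 5.8]
finger_gap: 21.3
finger_force: 25.0
```

Emit:
arm_command --targets '[{"hand": -1,"x": 0,"y": 0,"z": 0,"yaw": 0},{"hand": -1,"x": 0,"y": 0,"z": 0,"yaw": 0}]'

```text
clock: 17.35
eef_pos: [513.9, -55.0, 58.0]
eef_rot: [3.141, 0.0, 1.724]
wrist_force: [-4.2, -1.3, 5.7]
finger_gap: 21.7
finger_force: 25.0
```

```bash
python3 st.py
```

```text
17.35 [513.945 -55.032  57.974] yaw 1.724 j6 -0.33 j1 -0.177 F [-4.193 -1.28   5.682] M [-0.168  0.649  0.048] 21.7 tau6 -0.004
```

Turn 1.0 rad, then step with readings.

Emit:
arm_command --targets '[{"hand": -1,"x": 0,"y": 0,"z": 0,"yaw": 0.12},{"hand": -1,"x": 0,"y": 0,"z": 0,"yaw": 0.12},{"hand": -1,"x": 0,"y": 0,"z": 0,"yaw": 0.12},{"hand": -1,"x": 0,"y": 0,"z": 0,"yaw": 0.12},{"hand": -1,"x": 0,"y": 0,"z": 0,"yaw": 0.12},{"hand": -1,"x": 0,"y": 0,"z": 0,"yaw": 0.12},{"hand": -1,"x": 0,"y": 0,"z": 0,"yaw": 0.12},{"hand": -1,"x": 0,"y": 0,"z": 0,"yaw": 0.12},{"hand": -1,"x": 0,"y": 0,"z": 0,"yaw": 0.12},{"hand": -1,"x": 0,"y": 0,"z": 0,"yaw": 0}]'

```text
clock: 18.35
eef_pos: [514.7, -55.3, 58.1]
eef_rot: [3.14, -0.001, 0.642]
wrist_force: [2.0, -4.0, 2.0]
finger_gap: 20.7
finger_force: 25.0
```

```bash
python3 st.py
```

```text
18.35 [514.686 -55.318  58.056] yaw 0.642 j6 0.752 j1 -0.178 F [ 1.971 -4.01   1.987] M [-0.68 -0.51  0.08] 20.7 tau6 2.327
```

Emit:
arm_command --targets '[{"hand": -1,"x": 0,"y": 0,"z": 0,"yaw": 0.1},{"hand": -1,"x": 0,"y": 0,"z": 0,"yaw": 0}]'

```text
clock: 18.55
eef_pos: [514.7, -55.3, 58.0]
eef_rot: [3.14, -0.001, 0.545]
wrist_force: [3.7, -4.1, 4.0]
finger_gap: 21.1
finger_force: 25.0
```

```bash
python3 st.py
```

```text
18.55 [514.674 -55.308  58.006] yaw 0.545 j6 0.848 j1 -0.178 F [ 3.664 -4.085  4.031] M [-0.815 -0.76   0.058] 21.1 tau6 1.732
```

Emit:
arm_command --targets '[{"hand": -1,"x": 0,"y": 0,"z": 0,"yaw": 0.08},{"hand": -1,"x": 0,"y": 0,"z": 0,"yaw": 0}]'

```text
clock: 18.75
eef_pos: [514.7, -55.2, 58.0]
eef_rot: [3.14, -0.002, 0.467]
wrist_force: [2.5, -3.9, 3.6]
finger_gap: 21.1
finger_force: 25.0
```

```bash
python3 st.py
```

```text
18.75 [514.699 -55.239  58.002] yaw 0.467 j6 0.927 j1 -0.178 F [ 2.534 -3.93   3.626] M [-0.792 -0.675  0.097] 21.1 tau6 1.273
```

Emit:
arm_command --targets '[{"hand": -1,"x": 0,"y": 0,"z": 0,"yaw": 0.06},{"hand": -1,"x": 0,"y": 0,"z": 0,"yaw": 0}]'

```text
clock: 18.95
eef_pos: [514.7, -55.2, 58.0]
eef_rot: [3.14, -0.002, 0.407]
wrist_force: [3.7, -3.9, 3.2]
finger_gap: 21.6
finger_force: 25.0
```

```bash
python3 st.py
```

```text
18.95 [514.7   -55.244  57.987] yaw 0.407 j6 0.986 j1 -0.178 F [ 3.653 -3.924  3.161] M [-0.851 -0.707  0.009] 21.6 tau6 0.97
```

Emit:
arm_command --targets '[{"hand": -1,"x": 0,"y": 0,"z": 0,"yaw": 0.06},{"hand": -1,"x": 0,"y": 0,"z": 0,"yaw": 0}]'

```text
clock: 19.15
eef_pos: [514.7, -55.2, 58.0]
eef_rot: [3.14, -0.002, 0.347]
wrist_force: [4.2, -3.8, 3.8]
finger_gap: 21.2
finger_force: 25.0
```

```bash
python3 st.py
```

```text
19.15 [514.715 -55.225  57.998] yaw 0.347 j6 1.046 j1 -0.178 F [ 4.188 -3.839  3.811] M [-0.76  -0.747  0.075] 21.2 tau6 0.968
```

Emit:
arm_command --targets '[{"hand": -1,"x": 0,"y": 0,"z": 0,"yaw": 0.05},{"hand": -1,"x": 0,"y": 0,"z": 0,"yaw": 0}]'

```text
clock: 19.35
eef_pos: [514.7, -55.2, 58.0]
eef_rot: [3.14, -0.002, 0.298]
wrist_force: [4.3, -4.3, 3.0]
finger_gap: 20.9
finger_force: 25.0
```

```bash
python3 st.py
```

```text
19.35 [514.735 -55.229  58.017] yaw 0.298 j6 1.096 j1 -0.178 F [ 4.348 -4.336  2.956] M [-0.747 -0.822  0.05 ] 20.9 tau6 0.819
```

Emit:
arm_command --targets '[{"hand": -1,"x": 0,"y": 0,"z": 0,"yaw": 0.08},{"hand": -1,"x": 0,"y": 0,"z": 0,"yaw": 0}]'

```text
clock: 19.55
eef_pos: [514.7, -55.2, 58.0]
eef_rot: [3.141, -0.002, 0.217]
wrist_force: [3.3, -3.8, 2.8]
finger_gap: 21.5
finger_force: 25.0
```

```bash
python3 st.py
```

```text
19.55 [514.745 -55.23   58.022] yaw 0.217 j6 1.177 j1 -0.178 F [ 3.284 -3.764  2.819] M [-0.781 -0.819  0.083] 21.5 tau6 1.267
```

Emit:
arm_command --targets '[{"hand": -1,"x": 0,"y": 0,"z": 0,"yaw": 0.08},{"hand": -1,"x": 0,"y": 0,"z": 0,"yaw": 0}]'

```text
clock: 19.75
eef_pos: [514.7, -55.2, 58.0]
eef_rot: [3.141, -0.002, 0.137]
wrist_force: [3.4, -4.3, 3.4]
finger_gap: 21.4
finger_force: 25.0
```

```bash
python3 st.py
```

```text
19.75 [514.724 -55.218  58.008] yaw 0.137 j6 1.257 j1 -0.178 F [ 3.394 -4.319  3.356] M [-0.819 -0.811  0.123] 21.4 tau6 1.269
```

Emit:
arm_command --targets '[{"hand": -1,"x": 0,"y": 0,"z": 0,"yaw": 0.08},{"hand": -1,"x": 0,"y": 0,"z": 0,"yaw": 0}]'

```text
clock: 19.95
eef_pos: [514.7, -55.2, 58.0]
eef_rot: [3.141, -0.002, 0.057]
wrist_force: [4.1, -4.1, 3.2]
finger_gap: 21.5
finger_force: 25.0
```

```bash
python3 st.py
```

```text
19.95 [514.734 -55.218  58.027] yaw 0.057 j6 1.337 j1 -0.178 F [ 4.077 -4.114  3.18 ] M [-0.734 -0.75   0.023] 21.5 tau6 1.269
```

Emit:
arm_command --targets '[{"hand": -1,"x": 0,"y": 0,"z": 0,"yaw": 0.08},{"hand": -1,"x": 0,"y": 0,"z": 0,"yaw": 0}]'

```text
clock: 20.15
eef_pos: [514.7, -55.2, 58.0]
eef_rot: [3.141, -0.002, -0.023]
wrist_force: [3.9, -3.8, 2.9]
finger_gap: 21.1
finger_force: 25.0
```

```bash
python3 st.py
```

```text
20.15 [514.717 -55.23   58.012] yaw -0.023 j6 1.417 j1 -0.178 F [ 3.885 -3.839  2.881] M [-0.734 -0.778  0.023] 21.1 tau6 1.268
```

Emit:
arm_command --targets '[{"hand": -1,"x": 0,"y": 0,"z": 0,"yaw": 0.07},{"hand": -1,"x": 0,"y": 0,"z": 0,"yaw": 0}]'

```text
clock: 20.35
eef_pos: [514.7, -55.2, 58.0]
eef_rot: [3.141, -0.002, -0.093]
wrist_force: [4.3, -3.5, 3.3]
finger_gap: 21.2
finger_force: 25.0
```

```bash
python3 st.py
```

```text
20.35 [514.696 -55.229  58.003] yaw -0.093 j6 1.486 j1 -0.178 F [ 4.323 -3.452  3.301] M [-0.712 -0.718  0.084] 21.2 tau6 1.118
```

Emit:
arm_command --targets '[{"hand": -1,"x": 0,"y": 0,"z": 0,"yaw": 0.07},{"hand": -1,"x": 0,"y": 0,"z": 0,"yaw": 0}]'

```text
clock: 20.55
eef_pos: [514.7, -55.2, 58.0]
eef_rot: [3.141, -0.002, -0.163]
wrist_force: [4.0, -4.2, 4.5]
finger_gap: 21.1
finger_force: 25.0
```

```bash
python3 st.py
```

```text
20.55 [514.716 -55.22   58.004] yaw -0.163 j6 1.556 j1 -0.178 F [ 3.966 -4.25   4.485] M [-0.691 -0.705  0.1  ] 21.1 tau6 1.117
```

Emit:
arm_command --targets '[{"hand": -1,"x": 0,"y": 0,"z": 0,"yaw": 0.06},{"hand": -1,"x": 0,"y": 0,"z": 0,"yaw": 0}]'

```text
clock: 20.75
eef_pos: [514.7, -55.2, 58.0]
eef_rot: [3.141, -0.002, -0.223]
wrist_force: [3.9, -2.8, 3.7]
finger_gap: 21.6
finger_force: 25.0
```

```bash
python3 st.py
```

```text
20.75 [514.669 -55.241  57.983] yaw -0.223 j6 1.616 j1 -0.178 F [ 3.918 -2.774  3.665] M [-0.738 -0.711  0.088] 21.6 tau6 0.967
```

Emit:
arm_command --targets '[{"hand": -1,"x": 0,"y": 0,"z": 0,"yaw": 0.06},{"hand": -1,"x": 0,"y": 0,"z": 0,"yaw": 0}]'

```text
clock: 20.95
eef_pos: [514.7, -55.2, 58.0]
eef_rot: [3.142, -0.002, -0.283]
wrist_force: [3.2, -3.9, 2.8]
finger_gap: 21.5
finger_force: 25.0
```

```bash
python3 st.py
```

```text
20.95 [514.663 -55.222  58.002] yaw -0.283 j6 1.676 j1 -0.178 F [ 3.249 -3.935  2.814] M [-0.731 -0.674  0.053] 21.5 tau6 0.966
```

Emit:
arm_command --targets '[{"hand": -1,"x": 0,"y": 0,"z": 0,"yaw": 0.06},{"hand": -1,"x": 0,"y": 0,"z": 0,"yaw": 0}]'

```text
clock: 21.15
eef_pos: [514.6, -55.2, 58.0]
eef_rot: [-3.142, -0.002, -0.343]
wrist_force: [3.2, -3.0, 3.1]
finger_gap: 21.0
finger_force: 25.0
```

```bash
python3 st.py
```

```text
21.15 [514.641 -55.246  58.011] yaw -0.343 j6 1.736 j1 -0.178 F [ 3.162 -2.97   3.13 ] M [-0.726 -0.666  0.078] 21.0 tau6 0.966
```

Emit:
arm_command --targets '[{"hand": -1,"x": 0,"y": 0,"z": 0,"yaw": 0.06},{"hand": -1,"x": 0,"y": 0,"z": 0,"yaw": 0}]'

```text
clock: 21.35
eef_pos: [514.6, -55.2, 58.0]
eef_rot: [-3.141, -0.002, -0.403]
wrist_force: [3.6, -3.5, 4.1]
finger_gap: 21.3
finger_force: 25.0
```

```bash
python3 st.py
```

```text
21.35 [514.605 -55.223  57.972] yaw -0.403 j6 1.796 j1 -0.178 F [ 3.604 -3.513  4.054] M [-0.677 -0.579 -0.004] 21.3 tau6 0.948
```

Emit:
arm_command --targets '[{"hand": -1,"x": 0,"y": 0,"z": 0,"yaw": 0.06},{"hand": -1,"x": 0,"y": 0,"z": 0,"yaw": 0}]'

```text
clock: 21.55
eef_pos: [514.6, -55.2, 58.0]
eef_rot: [-3.141, -0.002, -0.463]
wrist_force: [3.2, -3.6, 5.0]
finger_gap: 21.2
finger_force: 25.0
```

```bash
python3 st.py
```

```text
21.55 [514.557 -55.172  57.972] yaw -0.463 j6 1.856 j1 -0.177 F [ 3.162 -3.604  4.98 ] M [-0.707 -0.633  0.077] 21.2 tau6 0.969
```

Emit:
arm_command --targets '[{"hand": -1,"x": 0,"y": 0,"z": 0,"yaw": 0.06},{"hand": -1,"x": 0,"y": 0,"z": 0,"yaw": 0}]'

```text
clock: 21.75
eef_pos: [514.6, -55.2, 58.0]
eef_rot: [-3.141, -0.002, -0.523]
wrist_force: [3.6, -4.0, 5.1]
finger_gap: 21.3
finger_force: 25.0
```

```bash
python3 st.py
```

```text
21.75 [514.56  -55.169  57.985] yaw -0.523 j6 1.916 j1 -0.178 F [ 3.6   -4.036  5.051] M [-0.653 -0.602  0.145] 21.3 tau6 1.026
```

Emit:
arm_command --targets '[{"hand": -1,"x": 0,"y": 0,"z": 0,"yaw": 0.05},{"hand": -1,"x": 0,"y": 0,"z": 0,"yaw": 0}]'

```text
clock: 21.95
eef_pos: [514.5, -55.1, 58.0]
eef_rot: [-3.141, -0.002, -0.573]
wrist_force: [3.1, -4.1, 4.9]
finger_gap: 21.2
finger_force: 25.0
```

```bash
python3 st.py
```

```text
21.95 [514.507 -55.136  57.954] yaw -0.573 j6 1.966 j1 -0.177 F [ 3.059 -4.136  4.872] M [-0.747 -0.588  0.178] 21.2 tau6 0.933
```

Emit:
arm_command --targets '[{"hand": -1,"x": 0,"y": 0,"z": 0,"yaw": 0.05},{"hand": -1,"x": 0,"y": 0,"z": 0,"yaw": 0}]'

```text
clock: 22.15
eef_pos: [514.5, -55.2, 57.9]
eef_rot: [-3.141, -0.001, -0.622]
wrist_force: [3.6, -4.2, 5.0]
finger_gap: 21.1
finger_force: 25.0
```

```bash
python3 st.py
```

```text
22.15 [514.481 -55.178  57.935] yaw -0.622 j6 2.016 j1 -0.177 F [ 3.623 -4.174  4.97 ] M [-0.696 -0.599  0.211] 21.1 tau6 0.985
```

Emit:
arm_command --targets '[{"hand": -1,"x": 0,"y": 0,"z": 0,"yaw": 0.02},{"hand": -1,"x": 0,"y": 0,"z": 0,"yaw": 0}]'

```text
clock: 22.35
eef_pos: [514.5, -55.1, 57.9]
eef_rot: [-3.141, -0.001, -0.641]
wrist_force: [3.2, -3.7, 5.2]
finger_gap: 21.1
finger_force: 25.0
```

```bash
python3 st.py
```

```text
22.35 [514.464 -55.125  57.95 ] yaw -0.641 j6 2.035 j1 -0.177 F [ 3.25  -3.723  5.235] M [-0.716 -0.544  0.25 ] 21.1 tau6 0.554
```

Emit:
arm_command --targets '[{"hand": -1,"x": 0,"y": 0,"z": 0,"yaw": 0}]'

```text
clock: 22.45
eef_pos: [514.5, -55.1, 57.9]
eef_rot: [-3.141, -0.001, -0.641]
wrist_force: [3.2, -3.3, 5.9]
finger_gap: 21.2
finger_force: 25.0
```

```bash
python3 st.py
```

```text
22.45 [514.455 -55.128  57.942] yaw -0.641 j6 2.034 j1 -0.177 F [ 3.177 -3.286  5.88 ] M [-0.649 -0.519  0.25 ] 21.2 tau6 0.28
```

Steady 0.25 N m puts the washer at about 0.2, so A is seated. Now I release it and go look at the bars.

Emit:
arm_command --targets '[{"hand": 0,"x": 0,"y": 0,"z": 0,"yaw": 0},{"hand": 0,"x": 0,"y": 0,"z": 0,"yaw": 0},{"hand": 0,"x": 0,"y": 0,"z": 0,"yaw": 0},{"hand": 0,"x": 0,"y": 0,"z": -0.03,"yaw": 0},{"hand": 0,"x": 0,"y": 0,"z": -0.03,"yaw": -0.148},{"hand": 0,"x": 0,"y": 0,"z": -0.03,"yaw": -0.148},{"hand": 0,"x": 0,"y": 0,"z": -0.03,"yaw": -0.148},{"hand": 0,"x": 0,"y": 0,"z": -0.02,"yaw": -0.148},{"hand": 0,"x": 0,"y": 0,"z": 0,"yaw": -0.148}]'

```text
clock: 23.35
eef_pos: [514.8, -54.9, 200.2]
eef_rot: [3.141, -0.004, 0.101]
wrist_force: [0.2, -0.1, 0.2]
finger_gap: 46.7
finger_force: 0.0
```

Emit:
arm_command --targets '[{"hand": -0.3,"x": -0.009,"y": -0.0465,"z": 0,"yaw": 0},{"hand": -0.3,"x": -0.009,"y": -0.0465,"z": 0,"yaw": 0},{"hand": -0.3,"x": -0.009,"y": -0.0465,"z": 0,"yaw": 0},{"hand": -0.3,"x": -0.009,"y": -0.0465,"z": 0,"yaw": 0},{"hand": -0.3,"x": -0.009,"y": -0.0465,"z": 0,"yaw": 0},{"hand": -0.3,"x": -0.009,"y": -0.0465,"z": 0,"yaw": 0},{"hand": -0.3,"x": -0.009,"y": -0.0465,"z": 0,"yaw": 0},{"hand": -0.3,"x": 0,"y": 0,"z": 0,"yaw": 0},{"hand": -0.3,"x": 0,"y": 0,"z": 0,"yaw": 0}]'

```text
clock: 24.25
eef_pos: [420.1, 263.8, 197.1]
eef_rot: [3.141, 0.001, 0.097]
wrist_force: [0.4, -0.7, 0.5]
finger_gap: 32.8
finger_force: 0.0
```

```bash
python3 st.py; python3 - <<'E'
from h import *
np.set_printoptions(precision=1,suppress=True)
c=get_calibration("wrist");im=camera("wrist")
for b in blobs(im,c,"wrist",9.5,(60,0,560,230),grey,300):
    print(b[0][:,0].mean(0),b[2],b[3],b[4],round(b[5],3),"com",b[6])
cv2.imwrite("pics/w5.png",im[:,:,::-1])
E
```

```text
24.25 [420.138 263.775 197.061] yaw 0.097 j6 1.961 j1 0.487 F [ 0.367 -0.72   0.526] M [-0.013 -0.045  0.068] 32.8 tau6 0.232
[503.6 143.3] [505.6  25. ] 206.8470001220703 26.36890983581543 -1.535 com [503.4  25.5]
[271.8 142.7] [465.2 328.7] 115.11177825927734 25.48584747314453 0.021 com [467.1 330.4]
[376.5 138.2] [483.6 204.7] 115.42869567871094 25.731605529785156 0.047 com [485.6 206.6]
[331.5 135. ] [480.5 262.3] 160.3106689453125 25.664573669433594 0.096 com [483.3 260.6]
[441.5  59.2] [594.2 134.9] 91.07481384277344 18.126943588256836 0.073 com [594.2 134.8]
```

View pics/w5.png

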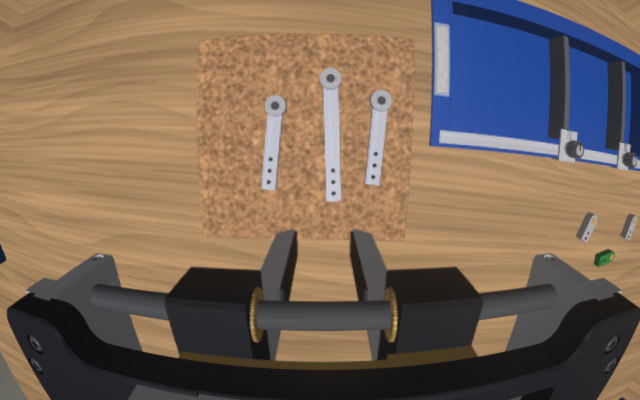

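Close view of the bars: hubs at (275,105), (330,78) and (381,100), tails at (268,188), (333,200) and (372,184).

```bash
python3 - <<'E'
from h import *
np.set_printoptions(precision=1,suppress=True)
c=get_calibration("wrist");c1=np.load("w1c.npy",allow_pickle=True).item()
for k,h,t,h1 in [("shank1",(275,105),(268,188.5),(117.5,124)),("thigh",(330.3,78),(333,201),(147,100)),("shank2",(381,100),(372,185),(178,110.5))]:
    H=onz("wrist",h,15,c);T=onz("wrist",t,11,c);a=np.arctan2(*(H-T)[1::-1]);u=np.array([np.cos(a),np.sin(a)])
    end=H[:2]+13*u;mid=(end+T[:2])/2;L=np.linalg.norm(end-T[:2])
    print(k,"hub",H,"mid",mid,"L",L,"yaw",round(a,3),"tri",*tri(ray("wrist",h,c),ray("wrist",h1,c1)),"grasp",mid+20*u)
go([480+20,262+2,60],0.11)
E
```

```text
shank1 hub [511.  328.2  15. ] mid [467.1 329.1] L 113.85943989194234 yaw -0.019 tri [510.4 328.8  11. ] 0.7983251012248848 grasp [487.1 328.7]
thigh hub [547.9 267.4  15. ] mid [481.3 259.4] L 159.99892554438395 yaw 0.12 tri [548.1 267.3  10. ] 0.46312793160982546 grasp [501.2 261.8]
shank2 hub [528.9 206.3  15. ] mid [484.1 205.6] L 115.56383684515089 yaw 0.017 tri [529.  205.8  12.4] 0.1024966815706221 grasp [504.1 205.9]
tool yaw turn -0.015 shift before turn [0.1 0.  0.1] | after turn [0.1 0.  0.1] j6 1.96 world yaw 0.095
```

Emit:
arm_command --targets '[{"hand": -0.3,"x": 0.016,"y": 0.0023,"z": 0.026,"yaw": -0.023},{"hand": -0.3,"x": 0.016,"y": 0.0023,"z": 0.026,"yaw": 0},{"hand": -0.3,"x": 0.016,"y": 0.0023,"z": 0.026,"yaw": 0},{"hand": -0.3,"x": 0.016,"y": 0.0023,"z": 0.026,"yaw": 0},{"hand": -0.3,"x": 0.016,"y": 0.0023,"z": 0.026,"yaw": 0},{"hand": -0.3,"x": 0,"y": 0,"z": 0.03,"yaw": 0},{"hand": -0.3,"x": 0,"y": 0,"z": 0.02,"yaw": 0},{"hand": -0.3,"x": 0,"y": 0,"z": 0.009,"yaw": 0},{"hand": -0.3,"x": 0,"y": 0,"z": 0,"yaw": 0}]'

```text
clock: 25.2
eef_pos: [501.4, 259.6, 7.7]
eef_rot: [3.141, 0.002, 0.116]
wrist_force: [-0.1, 0.8, 0.3]
finger_gap: 32.6
finger_force: 0.0
```

Emit:
arm_command --newtons 40 --targets '[{"hand": -0.3,"x": 0,"y": 0,"z": 0.002,"yaw": 0},{"hand": -1,"x": 0,"y": 0,"z": 0,"yaw": 0},{"hand": -1,"x": 0,"y": 0,"z": 0,"yaw": 0},{"hand": -1,"x": 0,"y": 0,"z": 0,"yaw": 0},{"hand": -1,"x": 0,"y": 0,"z": 0,"yaw": 0},{"hand": -1,"x": 0,"y": 0,"z": 0,"yaw": 0},{"hand": -1,"x": 0,"y": 0,"z": 0,"yaw": 0}]'

```text
clock: 25.9
eef_pos: [502.0, 261.0, 7.3]
eef_rot: [-3.141, -0.001, 0.117]
wrist_force: [-0.8, -0.7, 6.4]
finger_gap: 16.8
finger_force: 40.0
```

Emit:
arm_command --targets '[{"hand": -1,"x": 0,"y": 0,"z": -0.02,"yaw": 0},{"hand": -1,"x": 0,"y": 0,"z": -0.03,"yaw": 0},{"hand": -1,"x": 0,"y": 0,"z": -0.03,"yaw": 0},{"hand": -1,"x": 0,"y": 0,"z": 0,"yaw": 0},{"hand": -1,"x": 0,"y": 0,"z": 0,"yaw": 0}]'

```text
clock: 26.4
eef_pos: [501.4, 260.8, 86.4]
eef_rot: [-3.141, -0.0, 0.117]
wrist_force: [0.1, -1.4, -2.0]
finger_gap: 16.9
finger_force: 40.0
```

```bash
python3 st.py; python3 - <<'E'
from h import *
im=camera("wrist");cv2.imwrite("pics/w6.png",im[:,:,::-1])
y=0.074+np.pi/2;d=np.array([-np.sin(.074),np.cos(.074)])
p=np.array([600,-68.3])+(113.5+20)*d;print(p)
s=manip.read_state()
go([*p,s["eef_pos"][2]],None)
yw=s["eef_rot"][2];print("turn",yw-y);D=(p-s["eef_pos"][:2])/1000
print(D@[np.cos(y),np.sin(y)],D@[np.sin(y),-np.cos(y)])
E
```

```text
26.4 [501.441 260.769  86.425] yaw 0.117 j6 1.869 j1 0.415 F [ 0.064 -1.378 -2.003] M [0.029 0.035 0.014] 16.9 tau6 -0.0
[590.13001377  64.83464377]
tool yaw turn 0 shift before turn [ 0.0657  0.2048 -0.    ] | after turn [ 0.0657  0.2048 -0.    ] j6 1.87 world yaw 0.117
turn -1.5279472886396195
-0.20179236733616937 0.07438936438671558
```

View pics/w6.png

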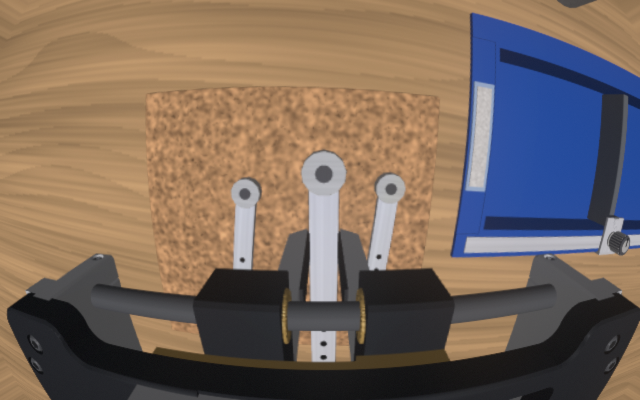

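The thigh bar is held level and straight: hub at (323,174), in line with the tool.

Emit:
arm_command --targets '[{"hand": -1,"x": 0,"y": 0,"z": -0.004,"yaw": -0.15},{"hand": -1,"x": 0,"y": 0,"z": 0,"yaw": -0.15},{"hand": -1,"x": 0,"y": 0,"z": 0,"yaw": -0.15},{"hand": -1,"x": 0,"y": 0,"z": 0,"yaw": -0.15},{"hand": -1,"x": 0,"y": 0,"z": 0,"yaw": -0.15},{"hand": -1,"x": 0,"y": 0,"z": 0,"yaw": -0.15},{"hand": -1,"x": 0,"y": 0,"z": 0,"yaw": -0.15},{"hand": -1,"x": 0,"y": 0,"z": 0,"yaw": -0.15},{"hand": -1,"x": 0,"y": 0,"z": 0,"yaw": -0.15},{"hand": -1,"x": 0,"y": 0,"z": 0,"yaw": -0.15}]'

```text
clock: 27.45
eef_pos: [500.8, 260.5, 88.8]
eef_rot: [-3.139, 0.001, 1.623]
wrist_force: [0.5, -0.7, -0.9]
finger_gap: 16.8
finger_force: 40.0
```

Emit:
arm_command --targets '[{"hand": -1,"x": 0,"y": 0,"z": 0,"yaw": -0.028},{"hand": -1,"x": -0.0404,"y": 0.0149,"z": 0,"yaw": 0},{"hand": -1,"x": -0.0404,"y": 0.0149,"z": 0,"yaw": 0},{"hand": -1,"x": -0.0404,"y": 0.0149,"z": 0,"yaw": 0},{"hand": -1,"x": -0.0404,"y": 0.0149,"z": 0,"yaw": 0},{"hand": -1,"x": -0.0404,"y": 0.0149,"z": 0,"yaw": 0},{"hand": -1,"x": 0,"y": 0,"z": 0,"yaw": 0},{"hand": -1,"x": 0,"y": 0,"z": 0,"yaw": 0}]'

```text
clock: 28.25
eef_pos: [590.4, 64.2, 89.4]
eef_rot: [-3.14, -0.0, 1.641]
wrist_force: [0.3, 0.6, -2.1]
finger_gap: 16.9
finger_force: 40.0
```

```bash
python3 st.py; python3 - <<'E'
from h import *
im=camera("wrist");cv2.imwrite("pics/w7.png",im[:,:,::-1])
go([590.1,64.8,8.8],.074+np.pi/2)
E
```

```text
28.25 [590.392  64.215  89.359] yaw 1.641 j6 -0.023 j1 0.047 F [ 0.257  0.602 -2.107] M [ 0.03  -0.103  0.02 ] 16.9 tau6 -0.146
tool yaw turn -0.002 shift before turn [-0.0003 -0.0001  0.0808] | after turn [-0.0003 -0.0001  0.0808] j6 -0.02 world yaw 1.642
```

View pics/w7.png

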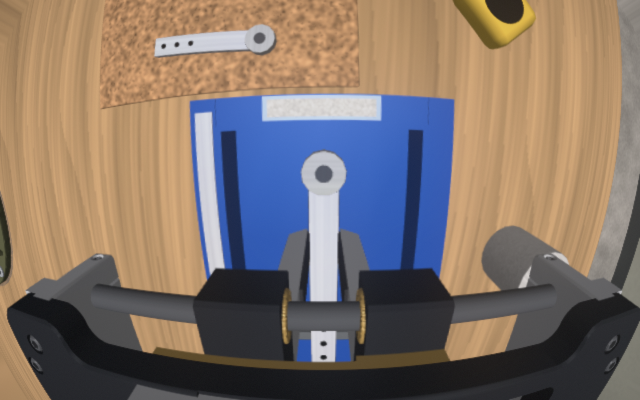

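Emit:
arm_command --targets '[{"hand": -1,"x": 0,"y": 0,"z": 0.025,"yaw": 0},{"hand": -1,"x": 0,"y": 0,"z": 0.025,"yaw": 0},{"hand": -1,"x": 0,"y": 0,"z": 0.02,"yaw": 0},{"hand": -1,"x": 0,"y": 0,"z": 0.007,"yaw": 0},{"hand": -1,"x": 0,"y": 0,"z": 0.003,"yaw": 0},{"hand": -1,"x": 0,"y": 0,"z": 0,"yaw": 0},{"hand": -1,"x": 0,"y": 0,"z": 0,"yaw": 0}]'

```text
clock: 29.0
eef_pos: [591.2, 65.1, 11.5]
eef_rot: [3.14, 0.0, 1.645]
wrist_force: [-1.0, -0.3, -0.8]
finger_gap: 16.9
finger_force: 40.0
```

Emit:
arm_command --targets '[{"hand": -0.4,"x": 0,"y": 0,"z": 0,"yaw": 0},{"hand": -0.4,"x": 0,"y": 0,"z": 0,"yaw": 0},{"hand": -0.4,"x": 0,"y": 0,"z": 0,"yaw": 0},{"hand": -0.4,"x": 0,"y": 0,"z": -0.03,"yaw": 0},{"hand": -0.4,"x": 0,"y": 0,"z": -0.05,"yaw": 0},{"hand": -0.4,"x": 0,"y": 0,"z": -0.01,"yaw": 0.148},{"hand": -0.3,"x": 0,"y": 0,"z": 0,"yaw": 0.148},{"hand": -0.3,"x": 0,"y": 0,"z": 0,"yaw": 0.148},{"hand": -0.3,"x": 0,"y": 0,"z": 0,"yaw": 0.148}]'

```text
clock: 29.9
eef_pos: [590.8, 64.8, 100.8]
eef_rot: [3.141, -0.0, 1.047]
wrist_force: [0.6, -1.1, -0.1]
finger_gap: 33.2
finger_force: 0.0
```

Emit:
arm_command --targets '[{"hand": -0.3,"x": 0,"y": 0,"z": 0,"yaw": 0.148},{"hand": -0.3,"x": 0,"y": 0,"z": 0,"yaw": 0.148},{"hand": -0.3,"x": 0,"y": 0,"z": 0,"yaw": 0.148},{"hand": -0.3,"x": 0,"y": 0,"z": 0,"yaw": 0.148},{"hand": -0.3,"x": 0,"y": 0,"z": 0,"yaw": 0.148},{"hand": -0.3,"x": 0,"y": 0,"z": 0,"yaw": 0.148},{"hand": -0.3,"x": 0,"y": 0,"z": 0,"yaw": 0.148}]'

```text
clock: 30.6
eef_pos: [590.8, 64.8, 100.6]
eef_rot: [-3.142, -0.0, 0.011]
wrist_force: [-0.5, -0.6, 0.1]
finger_gap: 33.0
finger_force: 0.0
```

Emit:
arm_command --targets '[{"hand": -0.3,"x": -0.021,"y": -0.0357,"z": 0,"yaw": 0},{"hand": -0.3,"x": -0.021,"y": -0.0357,"z": 0,"yaw": 0},{"hand": -0.3,"x": -0.021,"y": -0.0357,"z": 0,"yaw": 0},{"hand": -0.3,"x": -0.021,"y": -0.0357,"z": 0,"yaw": 0},{"hand": -0.3,"x": 0,"y": 0,"z": 0,"yaw": 0},{"hand": -0.3,"x": 0,"y": 0,"z": 0,"yaw": 0}]'

```text
clock: 31.2
eef_pos: [504.3, 206.6, 100.8]
eef_rot: [-3.142, -0.001, 0.018]
wrist_force: [0.5, -0.5, -0.2]
finger_gap: 33.2
finger_force: 0.0
```

```bash
python3 st.py; python3 - <<'E'
from h import *
go([504.1,205.9,6.5],.017)
E
```

```text
31.2 [504.317 206.619 100.776] yaw 0.018 j6 1.874 j1 0.322 F [ 0.494 -0.537 -0.153] M [ 0.048  0.005 -0.034] 33.2 tau6 0.192
tool yaw turn 0.001 shift before turn [-0.0002  0.0007  0.0943] | after turn [-0.0002  0.0007  0.0943] j6 1.87 world yaw 0.018
```

Emit:
arm_command --newtons 40 --targets '[{"hand": -0.3,"x": 0,"y": 0.0007,"z": 0.04,"yaw": 0},{"hand": -0.3,"x": 0,"y": 0,"z": 0.03,"yaw": 0},{"hand": -0.3,"x": 0,"y": 0,"z": 0.018,"yaw": 0},{"hand": -0.3,"x": 0,"y": 0,"z": 0.007,"yaw": 0},{"hand": -0.3,"x": 0,"y": 0,"z": 0,"yaw": 0},{"hand": -1,"x": 0,"y": 0,"z": 0,"yaw": 0},{"hand": -1,"x": 0,"y": 0,"z": 0,"yaw": 0},{"hand": -1,"x": 0,"y": 0,"z": 0,"yaw": 0},{"hand": -1,"x": 0,"y": 0,"z": 0,"yaw": 0},{"hand": -1,"x": 0,"y": 0,"z": 0,"yaw": 0}]'

```text
clock: 32.2
eef_pos: [505.0, 205.6, 6.5]
eef_rot: [-3.141, -0.002, 0.017]
wrist_force: [-1.2, -1.6, 6.5]
finger_gap: 17.4
finger_force: 40.0
```

Emit:
arm_command --targets '[{"hand": -1,"x": 0,"y": 0,"z": 0,"yaw": 0},{"hand": -1,"x": 0,"y": 0,"z": -0.03,"yaw": 0},{"hand": -1,"x": 0,"y": 0,"z": -0.03,"yaw": 0},{"hand": -1,"x": 0,"y": 0,"z": -0.03,"yaw": 0},{"hand": -1,"x": 0,"y": 0,"z": 0,"yaw": -0.148},{"hand": -1,"x": 0,"y": 0,"z": 0,"yaw": -0.148},{"hand": -1,"x": 0,"y": 0,"z": 0,"yaw": -0.148},{"hand": -1,"x": 0,"y": 0,"z": 0,"yaw": -0.148}]'

```text
clock: 33.0
eef_pos: [504.3, 205.5, 95.7]
eef_rot: [3.142, -0.0, 0.615]
wrist_force: [0.9, -0.7, -1.8]
finger_gap: 17.1
finger_force: 40.0
```

Emit:
arm_command --targets '[{"hand": -1,"x": 0,"y": 0,"z": 0,"yaw": -0.148},{"hand": -1,"x": 0,"y": 0,"z": 0,"yaw": -0.148},{"hand": -1,"x": 0,"y": 0,"z": 0,"yaw": -0.148},{"hand": -1,"x": 0,"y": 0,"z": 0,"yaw": -0.148},{"hand": -1,"x": 0,"y": 0,"z": 0,"yaw": -0.148},{"hand": -1,"x": 0,"y": 0,"z": 0,"yaw": -0.148},{"hand": -1,"x": 0,"y": 0,"z": 0,"yaw": -0.147}]'

```text
clock: 33.7
eef_pos: [504.3, 205.6, 95.6]
eef_rot: [3.142, -0.0, 1.65]
wrist_force: [-0.1, -0.6, -0.8]
finger_gap: 16.8
finger_force: 40.0
```

Emit:
arm_command --targets '[{"hand": -1,"x": -0.0448,"y": 0.0157,"z": 0,"yaw": 0},{"hand": -1,"x": -0.0448,"y": 0.0157,"z": 0,"yaw": 0},{"hand": -1,"x": -0.0448,"y": 0.0157,"z": 0,"yaw": 0},{"hand": -1,"x": -0.0448,"y": 0.0157,"z": 0,"yaw": 0},{"hand": -1,"x": -0.0448,"y": 0.0157,"z": 0,"yaw": 0},{"hand": -1,"x": -0.0448,"y": 0.0157,"z": 0,"yaw": 0},{"hand": -1,"x": -0.0448,"y": 0.0157,"z": 0,"yaw": 0},{"hand": -1,"x": 0,"y": 0,"z": 0,"yaw": 0},{"hand": -1,"x": 0,"y": 0,"z": 0,"yaw": 0}]'

```text
clock: 34.6
eef_pos: [636.6, -100.0, 95.1]
eef_rot: [-3.141, -0.0, 1.642]
wrist_force: [-0.5, 0.3, -0.7]
finger_gap: 17.2
finger_force: 40.0
```

```bash
python3 st.py; python3 - <<'E'
from h import *
np.set_printoptions(precision=1,suppress=True)
go([637.3,-98.6,9.5],.074+np.pi/2)
c=get_calibration("wrist");im=camera("wrist");np.save("w8.npy",im);s=manip.read_state()
z=s["eef_pos"][2]+6
for b in blobs(im,c,"wrist",z,(270,120,380,235),grey,300,1): print(b[0][:,0].min(0),b[0][:,0].max(0),b[2],b[3],b[4],b[6],s["eef_pos"])
cv2.imwrite("pics/w8.png",im[:,:,::-1])
E
```

```text
34.6 [636.644 -99.951  95.082] yaw 1.642 j6 -0.284 j1 -0.213 F [-0.494  0.259 -0.651] M [-0.061 -0.094 -0.003] 17.2 tau6 -0.153
tool yaw turn -0.003 shift before turn [0.  0.  0.1] | after turn [0.  0.  0.1] j6 -0.28 world yaw 1.642
[302 189] [345 234] [636.2 -77.4] 27.411762237548828 25.135845184326172 [636.2 -78. ] [636.5 -98.9  95.2]
[270 142] [373 154] [632.3 -40. ] 58.1591682434082 6.7107954025268555 [632.3 -40.1] [636.5 -98.9  95.2]
```

Emit:
arm_command --targets '[{"hand": -1,"x": 0,"y": 0,"z": 0.03,"yaw": 0},{"hand": -1,"x": 0,"y": 0,"z": 0.03,"yaw": 0},{"hand": -1,"x": 0,"y": 0,"z": 0.018,"yaw": 0},{"hand": -1,"x": 0,"y": 0,"z": 0.007,"yaw": 0},{"hand": -1,"x": 0,"y": 0,"z": 0.0025,"yaw": 0},{"hand": -1,"x": 0,"y": 0,"z": 0,"yaw": 0},{"hand": -1,"x": 0,"y": 0,"z": 0,"yaw": 0}]'

```text
clock: 35.35
eef_pos: [637.4, -99.1, 9.2]
eef_rot: [3.14, 0.0, 1.644]
wrist_force: [-0.2, 0.5, -0.1]
finger_gap: 17.4
finger_force: 40.0
```

Emit:
arm_command --targets '[{"hand": -0.4,"x": 0,"y": 0,"z": 0,"yaw": 0},{"hand": -0.4,"x": 0,"y": 0,"z": 0,"yaw": 0},{"hand": -0.4,"x": 0,"y": 0,"z": 0,"yaw": 0},{"hand": -0.4,"x": 0,"y": 0,"z": -0.03,"yaw": 0},{"hand": -0.4,"x": 0,"y": 0,"z": -0.05,"yaw": 0},{"hand": -0.4,"x": 0,"y": 0,"z": -0.015,"yaw": 0.1384},{"hand": -0.3,"x": 0,"y": 0,"z": 0,"yaw": 0.1384},{"hand": -0.3,"x": 0,"y": 0,"z": 0,"yaw": 0.1384},{"hand": -0.3,"x": 0,"y": 0,"z": 0,"yaw": 0.1384},{"hand": -0.3,"x": 0,"y": 0,"z": 0,"yaw": 0.1384}]'

```text
clock: 36.35
eef_pos: [636.9, -99.3, 103.1]
eef_rot: [3.141, -0.0, 0.946]
wrist_force: [-0.3, 0.1, 0.7]
finger_gap: 32.9
finger_force: 0.0
```

Emit:
arm_command --targets '[{"hand": -0.3,"x": 0,"y": 0,"z": 0,"yaw": 0.1384},{"hand": -0.3,"x": 0,"y": 0,"z": 0,"yaw": 0.1384},{"hand": -0.3,"x": 0,"y": 0,"z": 0,"yaw": 0.1384},{"hand": -0.3,"x": 0,"y": 0,"z": 0,"yaw": 0.1384},{"hand": -0.3,"x": 0,"y": 0,"z": 0,"yaw": 0.1384},{"hand": -0.3,"x": 0,"y": 0,"z": 0,"yaw": 0.1384},{"hand": -0.3,"x": 0,"y": 0,"z": 0,"yaw": 0.1384}]'

```text
clock: 37.05
eef_pos: [636.9, -99.3, 103.1]
eef_rot: [3.142, -0.0, -0.023]
wrist_force: [-1.0, 1.0, 0.8]
finger_gap: 33.0
finger_force: 0.0
```

Emit:
arm_command --targets '[{"hand": -0.3,"x": -0.0158,"y": -0.0425,"z": 0,"yaw": 0},{"hand": -0.3,"x": -0.0158,"y": -0.0425,"z": 0,"yaw": 0},{"hand": -0.3,"x": -0.0158,"y": -0.0425,"z": 0,"yaw": 0},{"hand": -0.3,"x": -0.0158,"y": -0.0425,"z": 0,"yaw": 0},{"hand": -0.3,"x": -0.0158,"y": -0.0425,"z": 0,"yaw": 0},{"hand": -0.3,"x": -0.0158,"y": -0.0425,"z": 0,"yaw": 0},{"hand": -0.3,"x": -0.0158,"y": -0.0425,"z": 0,"yaw": 0},{"hand": -0.3,"x": -0.0158,"y": -0.0425,"z": 0,"yaw": 0},{"hand": -0.3,"x": -0.0158,"y": -0.0425,"z": 0,"yaw": 0},{"hand": -0.3,"x": -0.0158,"y": -0.0425,"z": 0,"yaw": 0}]'

```text
clock: 38.05
eef_pos: [485.3, 330.0, 103.3]
eef_rot: [-3.141, -0.0, -0.017]
wrist_force: [0.3, -1.2, 0.4]
finger_gap: 33.1
finger_force: 0.0
```

Emit:
arm_command --targets '[{"hand": -0.3,"x": 0,"y": 0,"z": 0,"yaw": 0},{"hand": -0.3,"x": 0,"y": 0,"z": 0,"yaw": 0}]'

```text
clock: 38.25
eef_pos: [485.8, 328.9, 102.9]
eef_rot: [3.141, -0.0, -0.015]
wrist_force: [-0.5, -0.5, -0.3]
finger_gap: 33.2
finger_force: 0.0
```

```bash
python3 st.py; python3 - <<'E'
from h import *
go([487.1,328.7,6.5],-.019)
E
```

```text
38.25 [485.75  328.908 102.948] yaw -0.015 j6 2.119 j1 0.533 F [-0.468 -0.453 -0.316] M [0.007 0.02  0.053] 33.2 tau6 0.194
tool yaw turn 0.004 shift before turn [0.0014 0.0002 0.0964] | after turn [0.0014 0.0002 0.0964] j6 2.12 world yaw -0.015
```

Emit:
arm_command --newtons 40 --targets '[{"hand": -0.3,"x": 0.0014,"y": 0,"z": 0.04,"yaw": 0.003},{"hand": -0.3,"x": 0,"y": 0,"z": 0.03,"yaw": 0},{"hand": -0.3,"x": 0,"y": 0,"z": 0.02,"yaw": 0},{"hand": -0.3,"x": 0,"y": 0,"z": 0.007,"yaw": 0},{"hand": -0.3,"x": 0,"y": 0,"z": 0,"yaw": 0},{"hand": -1,"x": 0,"y": 0,"z": 0,"yaw": 0},{"hand": -1,"x": 0,"y": 0,"z": 0,"yaw": 0},{"hand": -1,"x": 0,"y": 0,"z": 0,"yaw": 0},{"hand": -1,"x": 0,"y": 0,"z": 0,"yaw": 0},{"hand": -1,"x": 0,"y": 0,"z": 0,"yaw": 0}]'

```text
clock: 39.25
eef_pos: [488.2, 328.5, 7.2]
eef_rot: [-3.141, -0.002, -0.02]
wrist_force: [0.2, -2.3, 6.3]
finger_gap: 16.7
finger_force: 40.0
```

Emit:
arm_command --targets '[{"hand": -1,"x": 0,"y": 0,"z": 0,"yaw": 0},{"hand": -1,"x": 0,"y": 0,"z": -0.03,"yaw": 0},{"hand": -1,"x": 0,"y": 0,"z": -0.03,"yaw": 0},{"hand": -1,"x": 0,"y": 0,"z": -0.03,"yaw": 0},{"hand": -1,"x": 0,"y": 0,"z": 0,"yaw": -0.1386},{"hand": -1,"x": 0,"y": 0,"z": 0,"yaw": -0.1386},{"hand": -1,"x": 0,"y": 0,"z": 0,"yaw": -0.1386},{"hand": -1,"x": 0,"y": 0,"z": 0,"yaw": -0.1386},{"hand": -1,"x": 0,"y": 0,"z": 0,"yaw": -0.1386}]'

```text
clock: 40.15
eef_pos: [487.4, 328.4, 96.3]
eef_rot: [3.142, -0.0, 0.679]
wrist_force: [0.5, 1.4, -1.3]
finger_gap: 17.0
finger_force: 40.0
```

Emit:
arm_command --targets '[{"hand": -1,"x": 0,"y": 0,"z": 0,"yaw": -0.1386},{"hand": -1,"x": 0,"y": 0,"z": 0,"yaw": -0.1386},{"hand": -1,"x": 0,"y": 0,"z": 0,"yaw": -0.1386},{"hand": -1,"x": 0,"y": 0,"z": 0,"yaw": -0.1386},{"hand": -1,"x": 0,"y": 0,"z": 0,"yaw": -0.1386},{"hand": -1,"x": 0,"y": 0,"z": 0,"yaw": -0.1386},{"hand": -1,"x": 0,"y": 0,"z": 0,"yaw": -0.1386}]'

```text
clock: 40.85
eef_pos: [487.4, 328.4, 96.2]
eef_rot: [3.141, -0.0, 1.649]
wrist_force: [0.3, -0.7, -2.0]
finger_gap: 16.8
finger_force: 40.0
```

Emit:
arm_command --targets '[{"hand": -1,"x": -0.0437,"y": 0.0048,"z": 0,"yaw": 0},{"hand": -1,"x": -0.0437,"y": 0.0048,"z": 0,"yaw": 0},{"hand": -1,"x": -0.0437,"y": 0.0048,"z": 0,"yaw": 0},{"hand": -1,"x": -0.0437,"y": 0.0048,"z": 0,"yaw": 0},{"hand": -1,"x": -0.0437,"y": 0.0048,"z": 0,"yaw": 0},{"hand": -1,"x": -0.0437,"y": 0.0048,"z": 0,"yaw": 0},{"hand": -1,"x": -0.0437,"y": 0.0048,"z": 0,"yaw": 0},{"hand": -1,"x": -0.0437,"y": 0.0048,"z": 0,"yaw": 0},{"hand": -1,"x": -0.0437,"y": 0.0048,"z": 0,"yaw": 0},{"hand": -1,"x": -0.0437,"y": 0.0048,"z": 0,"yaw": 0}]'

```text
clock: 41.85
eef_pos: [567.1, -105.8, 96.4]
eef_rot: [3.141, 0.0, 1.643]
wrist_force: [0.2, 0.5, -2.1]
finger_gap: 17.1
finger_force: 40.0
```

Emit:
arm_command --targets '[{"hand": -1,"x": 0,"y": 0,"z": 0,"yaw": 0},{"hand": -1,"x": 0,"y": 0,"z": 0,"yaw": 0}]'

```text
clock: 42.05
eef_pos: [566.8, -104.6, 95.9]
eef_rot: [-3.141, -0.0, 1.642]
wrist_force: [0.2, 0.5, -1.2]
finger_gap: 17.1
finger_force: 40.0
```

```bash
python3 st.py; python3 - <<'E'
from h import *
go([567.5,-103.8,7.5],.074+np.pi/2)
im=camera("wrist");cv2.imwrite("pics/w9.png",im[:,:,::-1])
E
```

```text
42.05 [ 566.812 -104.568   95.909] yaw 1.642 j6 -0.317 j1 -0.246 F [ 0.223  0.471 -1.225] M [-0.024 -0.105  0.001] 17.1 tau6 -0.184
tool yaw turn -0.003 shift before turn [0.0007 0.0007 0.0884] | after turn [0.0007 0.0007 0.0884] j6 -0.32 world yaw 1.642
```

View pics/w9.png

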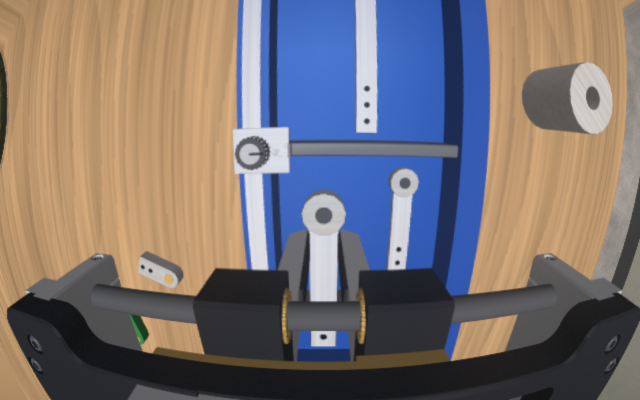

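The thigh and the far shank lie flat in their bays. The near shank is held level, with its hub at (323,215). I'll place it and go look at the ankles.

Emit:
arm_command --targets '[{"hand": -1,"x": 0,"y": 0,"z": 0.03,"yaw": 0},{"hand": -1,"x": 0,"y": 0,"z": 0.03,"yaw": 0},{"hand": -1,"x": 0,"y": 0,"z": 0.018,"yaw": 0},{"hand": -1,"x": 0,"y": 0,"z": 0.007,"yaw": 0},{"hand": -1,"x": 0,"y": 0,"z": 0.003,"yaw": 0},{"hand": -1,"x": 0,"y": 0,"z": 0,"yaw": 0},{"hand": -1,"x": 0,"y": 0,"z": 0,"yaw": 0}]'

```text
clock: 42.8
eef_pos: [567.6, -103.7, 9.0]
eef_rot: [3.14, 0.001, 1.644]
wrist_force: [-0.1, -0.7, -0.7]
finger_gap: 17.1
finger_force: 40.0
```

Emit:
arm_command --targets '[{"hand": -0.4,"x": 0,"y": 0,"z": 0,"yaw": 0},{"hand": -0.4,"x": 0,"y": 0,"z": 0,"yaw": 0},{"hand": -0.4,"x": 0,"y": 0,"z": 0,"yaw": 0},{"hand": -0.4,"x": 0,"y": 0,"z": -0.03,"yaw": 0},{"hand": -0.4,"x": 0,"y": 0,"z": -0.045,"yaw": 0},{"hand": -0.4,"x": 0,"y": 0,"z": -0.045,"yaw": 0.145},{"hand": -0.1,"x": 0,"y": 0,"z": -0.045,"yaw": 0.145},{"hand": -0.1,"x": 0,"y": 0,"z": -0.03,"yaw": 0.145},{"hand": -0.1,"x": 0,"y": 0,"z": 0,"yaw": 0.145},{"hand": -0.1,"x": 0,"y": 0,"z": 0,"yaw": 0.145}]'

```text
clock: 43.8
eef_pos: [567.2, -104.1, 204.2]
eef_rot: [3.14, -0.001, 0.912]
wrist_force: [-0.9, -0.4, -0.7]
finger_gap: 42.4
finger_force: 0.0
```

Emit:
arm_command --targets '[{"hand": -0.1,"x": 0,"y": 0,"z": 0,"yaw": 0.145},{"hand": -0.1,"x": 0,"y": 0,"z": 0,"yaw": 0.145},{"hand": -0.1,"x": 0,"y": 0,"z": 0,"yaw": 0.145},{"hand": -0.1,"x": 0,"y": 0,"z": 0,"yaw": 0.145},{"hand": -0.1,"x": 0,"y": 0,"z": 0,"yaw": 0.145},{"hand": -0.1,"x": 0,"y": 0,"z": 0,"yaw": 0.145},{"hand": -0.1,"x": 0,"y": 0,"z": 0,"yaw": 0.145}]'

```text
clock: 44.5
eef_pos: [567.0, -104.1, 203.0]
eef_rot: [3.142, -0.0, -0.103]
wrist_force: [-0.3, 1.0, -0.2]
finger_gap: 41.9
finger_force: 0.0
```

Emit:
arm_command --targets '[{"hand": -0.1,"x": -0.0335,"y": 0.0295,"z": 0,"yaw": 0},{"hand": -0.1,"x": -0.0335,"y": 0.0295,"z": 0,"yaw": 0},{"hand": -0.1,"x": -0.0335,"y": 0.0295,"z": 0,"yaw": 0},{"hand": -0.1,"x": -0.0335,"y": 0.0295,"z": 0,"yaw": 0},{"hand": -0.1,"x": -0.0335,"y": 0.0295,"z": 0,"yaw": 0},{"hand": -0.1,"x": -0.0335,"y": 0.0295,"z": 0,"yaw": 0},{"hand": -0.1,"x": 0,"y": 0,"z": 0,"yaw": 0},{"hand": -0.1,"x": 0,"y": 0,"z": 0,"yaw": 0}]'

```text
clock: 45.3
eef_pos: [349.6, -261.2, 203.3]
eef_rot: [3.141, -0.001, -0.099]
wrist_force: [1.4, 0.7, -0.3]
finger_gap: 42.3
finger_force: 0.0
```

```bash
python3 st.py; python3 - <<'E'
from h import *
np.set_printoptions(precision=1,suppress=True)
c=get_calibration("wrist");im=camera("wrist")
ank=lambda h:(h[...,1]<70)&(h[...,2]>110)
for b in blobs(im,c,"wrist",14,(30,20,610,235),ank,250):
    if b[3]<80: print(b[0][:,0].mean(0),b[2],b[3],b[4],round(b[5],3),"com",b[6])
t=camera("top");ct=get_calibration("top")
for b in blobs(t,ct,"top",14,(345,235,450,310),grey,25): print("t",b[0][:,0].mean(0),b[2],b[3],b[4],round(b[5],3),"com",b[6])
cv2.imwrite("pics/w10.png",im[:,:,::-1])
E
```

```text
45.3 [ 349.599 -261.182  203.301] yaw -0.099 j6 0.944 j1 -0.726 F [ 1.353  0.654 -0.277] M [0.038 0.016 0.028] 42.3 tau6 -0.258
[259.4 152.1] [ 398.7 -188.3] 50.73539352416992 23.852985382080078 -0.311 com [ 397.9 -187.5]
[381.  133.2] [ 407.6 -335.5] 50.31096649169922 24.193315505981445 -0.189 com [ 406.8 -336. ]
t [371.7 265.8] [ 396.4 -187.2] 48.39698791503906 21.90743637084961 -0.291 com [ 395.8 -187.3]
```

View pics/w10.png

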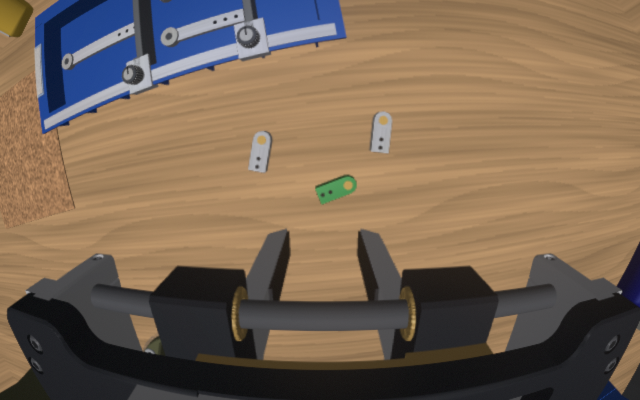

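Ankle at (260,152) and ankle at (381,133); the green decoy is at (336,190). The first ankle goes next.

Emit:
arm_command --newtons 40 --targets '[{"hand": -0.1,"x": 0,"y": 0,"z": 0,"yaw": 0.1},{"hand": -0.1,"x": 0,"y": 0,"z": 0,"yaw": 0.1},{"hand": -0.1,"x": 0.0062,"y": -0.0211,"z": 0.03,"yaw": 0},{"hand": -0.1,"x": 0.0062,"y": -0.0211,"z": 0.03,"yaw": 0},{"hand": -0.1,"x": 0.0062,"y": -0.0211,"z": 0.03,"yaw": 0},{"hand": -0.1,"x": 0.0062,"y": -0.0211,"z": 0.03,"yaw": 0},{"hand": -0.1,"x": 0,"y": 0,"z": 0.03,"yaw": 0},{"hand": -0.1,"x": 0,"y": 0,"z": 0.03,"yaw": 0},{"hand": -0.1,"x": 0,"y": 0,"z": 0.015,"yaw": 0},{"hand": -0.1,"x": 0,"y": 0,"z": 0.003,"yaw": 0}]'

```text
clock: 46.4
eef_pos: [398.1, -185.9, 3.2]
eef_rot: [-3.141, 0.003, -0.295]
wrist_force: [-0.5, -0.6, 0.6]
finger_gap: 42.3
finger_force: 0.0
```

Emit:
arm_command --targets '[{"hand": -0.1,"x": 0,"y": 0,"z": 0,"yaw": 0},{"hand": -1,"x": 0,"y": 0,"z": 0,"yaw": 0},{"hand": -1,"x": 0,"y": 0,"z": 0,"yaw": 0},{"hand": -1,"x": 0,"y": 0,"z": 0,"yaw": 0},{"hand": -1,"x": 0,"y": 0,"z": 0,"yaw": 0},{"hand": -1,"x": 0,"y": 0,"z": 0,"yaw": 0},{"hand": -1,"x": 0,"y": 0,"z": 0,"yaw": 0},{"hand": -1,"x": 0,"y": 0,"z": 0,"yaw": 0}]'

```text
clock: 47.2
eef_pos: [398.6, -187.6, 5.6]
eef_rot: [3.141, -0.001, -0.297]
wrist_force: [-0.6, 0.9, 7.1]
finger_gap: 21.6
finger_force: 40.0
```

Emit:
arm_command --targets '[{"hand": -1,"x": 0,"y": 0,"z": -0.03,"yaw": 0},{"hand": -1,"x": 0,"y": 0,"z": -0.04,"yaw": 0},{"hand": -1,"x": 0,"y": 0,"z": -0.03,"yaw": 0},{"hand": -1,"x": 0,"y": 0,"z": 0,"yaw": -0.1496},{"hand": -1,"x": 0,"y": 0,"z": 0,"yaw": -0.1496},{"hand": -1,"x": 0,"y": 0,"z": 0,"yaw": -0.1496},{"hand": -1,"x": 0,"y": 0,"z": 0,"yaw": -0.1496},{"hand": -1,"x": 0,"y": 0,"z": 0,"yaw": -0.1496},{"hand": -1,"x": 0,"y": 0,"z": 0,"yaw": -0.1496}]'

```text
clock: 48.1
eef_pos: [398.1, -187.3, 105.0]
eef_rot: [-3.141, -0.0, 0.607]
wrist_force: [-0.1, -0.1, -1.1]
finger_gap: 21.5
finger_force: 40.0
```

Emit:
arm_command --targets '[{"hand": -1,"x": 0,"y": 0,"z": 0,"yaw": -0.1496},{"hand": -1,"x": 0,"y": 0,"z": 0,"yaw": -0.1496},{"hand": -1,"x": 0,"y": 0,"z": 0,"yaw": -0.1496},{"hand": -1,"x": 0,"y": 0,"z": 0,"yaw": -0.1496},{"hand": -1,"x": 0,"y": 0,"z": 0,"yaw": -0.1496},{"hand": -1,"x": 0,"y": 0,"z": 0,"yaw": -0.1496},{"hand": -1,"x": 0,"y": 0,"z": 0,"yaw": -0.1496},{"hand": -1,"x": 0,"y": 0,"z": 0,"yaw": 0}]'

```text
clock: 48.9
eef_pos: [398.1, -187.3, 105.0]
eef_rot: [-3.142, -0.0, 1.65]
wrist_force: [-0.5, -0.3, -1.1]
finger_gap: 21.4
finger_force: 40.0
```

```bash
python3 st.py; python3 - <<'E'
from h import *
go([642.2,-232.2,8.5],.074+np.pi/2)
E
```

```text
48.9 [ 398.094 -187.273  104.992] yaw 1.65 j6 -0.603 j1 -0.523 F [-0.476 -0.267 -1.098] M [-0.046 -0.088 -0.072] 21.4 tau6 -2.956
tool yaw turn 0.006 shift before turn [-0.0642  0.2398  0.0965] | after turn [-0.0629  0.2401  0.0965] j6 -0.6 world yaw 1.65
```

Emit:
arm_command --targets '[{"hand": -1,"x": -0.0105,"y": 0.04,"z": 0,"yaw": 0.003},{"hand": -1,"x": -0.0105,"y": 0.04,"z": 0,"yaw": 0},{"hand": -1,"x": -0.0105,"y": 0.04,"z": 0,"yaw": 0},{"hand": -1,"x": -0.0105,"y": 0.04,"z": 0,"yaw": 0},{"hand": -1,"x": -0.0105,"y": 0.04,"z": 0,"yaw": 0},{"hand": -1,"x": -0.0105,"y": 0.04,"z": 0,"yaw": 0},{"hand": -1,"x": 0,"y": 0,"z": 0,"yaw": 0},{"hand": -1,"x": 0,"y": 0,"z": 0,"yaw": 0}]'

```text
clock: 49.7
eef_pos: [642.0, -232.0, 103.7]
eef_rot: [-3.14, -0.001, 1.642]
wrist_force: [-0.6, -0.8, -2.0]
finger_gap: 21.5
finger_force: 40.0
```

```bash
python3 st.py; python3 - <<'E'
from h import *
go([642.2,-232.2,9.6],.074+np.pi/2)
c=get_calibration("wrist");im=camera("wrist");np.save("w11.npy",im);s=manip.read_state()
for b in blobs(im,c,"wrist",s["eef_pos"][2]+10,(270,170,375,300),grey,150,1): print(b[0][:,0].min(0),b[0][:,0].max(0),b[2:5])
E
```

```text
49.7 [ 642.025 -232.038  103.674] yaw 1.642 j6 -0.471 j1 -0.4 F [-0.595 -0.793 -1.974] M [-0.02  -0.105 -0.043] 21.5 tau6 0.082
tool yaw turn -0.003 shift before turn [-0.0002  0.0002  0.0941] | after turn [-0.0002  0.0002  0.0941] j6 -0.47 world yaw 1.642
[344 230] [364 252] (array([ 660.98284912, -223.64852905]), 14.866312980651855, 9.76085376739502)
[284 230] [302 248] (array([ 624.2633667 , -225.51039124]), 12.916271209716797, 9.1213960647583)
[304 209] [343 285] (array([ 643.08166504, -230.93855286]), 49.22783660888672, 24.147804260253906)
```

Emit:
arm_command --targets '[{"hand": -1,"x": 0,"y": 0,"z": 0.03,"yaw": 0},{"hand": -1,"x": 0,"y": 0,"z": 0.03,"yaw": 0},{"hand": -1,"x": 0,"y": 0,"z": 0.023,"yaw": 0},{"hand": -1,"x": 0,"y": 0,"z": 0.008,"yaw": 0},{"hand": -1,"x": 0,"y": 0,"z": 0.003,"yaw": 0},{"hand": -1,"x": 0,"y": 0,"z": 0,"yaw": 0},{"hand": -1,"x": 0,"y": 0,"z": 0,"yaw": 0}]'

```text
clock: 50.45
eef_pos: [642.8, -232.5, 12.6]
eef_rot: [3.14, 0.001, 1.645]
wrist_force: [0.4, -0.1, 0.2]
finger_gap: 21.4
finger_force: 40.0
```

Emit:
arm_command --targets '[{"hand": -0.3,"x": 0,"y": 0,"z": 0,"yaw": 0},{"hand": -0.3,"x": 0,"y": 0,"z": 0,"yaw": 0},{"hand": -0.3,"x": 0,"y": 0,"z": 0,"yaw": 0},{"hand": -0.3,"x": 0,"y": 0,"z": -0.03,"yaw": 0},{"hand": -0.3,"x": 0,"y": 0,"z": -0.045,"yaw": 0},{"hand": -0.3,"x": 0,"y": 0,"z": -0.045,"yaw": 0.141},{"hand": -0.1,"x": 0,"y": 0,"z": -0.045,"yaw": 0.141},{"hand": -0.1,"x": 0,"y": 0,"z": -0.025,"yaw": 0.141},{"hand": -0.1,"x": 0,"y": 0,"z": 0,"yaw": 0.141},{"hand": -0.1,"x": 0,"y": 0,"z": 0,"yaw": 0.141}]'

```text
clock: 51.45
eef_pos: [642.5, -232.3, 202.2]
eef_rot: [3.14, -0.0, 0.934]
wrist_force: [0.2, 0.4, -1.3]
finger_gap: 42.6
finger_force: 0.0
```

Emit:
arm_command --targets '[{"hand": -0.1,"x": 0,"y": 0,"z": 0,"yaw": 0.141},{"hand": -0.1,"x": 0,"y": 0,"z": 0,"yaw": 0.141},{"hand": -0.1,"x": 0,"y": 0,"z": 0,"yaw": 0.141},{"hand": -0.1,"x": 0,"y": 0,"z": 0,"yaw": 0.141},{"hand": -0.1,"x": 0,"y": 0,"z": 0,"yaw": 0.141},{"hand": -0.1,"x": 0,"y": 0,"z": 0,"yaw": 0.141},{"hand": -0.1,"x": 0,"y": 0,"z": 0,"yaw": 0.141},{"hand": -0.1,"x": 0,"y": 0,"z": 0,"yaw": 0.141}]'

```text
clock: 52.25
eef_pos: [642.3, -232.2, 201.1]
eef_rot: [3.142, -0.0, -0.194]
wrist_force: [0.4, 0.2, 0.1]
finger_gap: 42.4
finger_force: 0.0
```

Emit:
arm_command --targets '[{"hand": -0.1,"x": -0.0386,"y": 0.0202,"z": 0,"yaw": 0},{"hand": -0.1,"x": -0.0386,"y": 0.0202,"z": 0,"yaw": 0},{"hand": -0.1,"x": -0.0386,"y": 0.0202,"z": 0,"yaw": 0},{"hand": -0.1,"x": -0.0386,"y": 0.0202,"z": 0,"yaw": 0},{"hand": -0.1,"x": -0.0386,"y": 0.0202,"z": 0,"yaw": 0},{"hand": -0.1,"x": -0.0386,"y": 0.0202,"z": 0,"yaw": 0},{"hand": -0.1,"x": -0.0386,"y": 0.0202,"z": 0,"yaw": 0},{"hand": -0.1,"x": 0,"y": 0,"z": 0,"yaw": 0},{"hand": -0.1,"x": 0,"y": 0,"z": 0,"yaw": 0}]'

```text
clock: 53.15
eef_pos: [350.2, -321.0, 201.5]
eef_rot: [3.141, -0.001, -0.19]
wrist_force: [0.6, -0.1, 1.0]
finger_gap: 42.5
finger_force: 0.0
```

```bash
python3 st.py; python3 - <<'E'
from h import *
np.set_printoptions(precision=1,suppress=True)
c=get_calibration("wrist");im=camera("wrist")
for b in blobs(im,c,"wrist",14,(30,20,610,235),lambda h:(h[...,1]<70)&(h[...,2]>110),250):
    if b[3]<80: print(b[0][:,0].mean(0),b[2],b[3],b[4],round(b[5],3),"com",b[6]); go([*b[2],4],float(b[5]))
cv2.imwrite("pics/w12.png",im[:,:,::-1])
E
```

```text
53.15 [ 350.237 -321.001  201.537] yaw -0.19 j6 0.941 j1 -0.819 F [ 0.594 -0.056  0.995] M [0.035 0.04  0.047] 42.5 tau6 -0.209
[327.2 137.6] [ 407.2 -336.3] 49.9282341003418 22.547819137573242 -0.19 com [ 406.  -335.7]
tool yaw turn 0.001 shift before turn [0.1 0.  0.2] | after turn [0.1 0.  0.2] j6 0.94 world yaw -0.188
```

Emit:
arm_command --newtons 40 --targets '[{"hand": -0.1,"x": 0.0146,"y": 0.001,"z": 0.03,"yaw": 0},{"hand": -0.1,"x": 0.0146,"y": 0.001,"z": 0.03,"yaw": 0},{"hand": -0.1,"x": 0.0146,"y": 0.001,"z": 0.03,"yaw": 0},{"hand": -0.1,"x": 0.0146,"y": 0.001,"z": 0.03,"yaw": 0},{"hand": -0.1,"x": 0,"y": 0,"z": 0.03,"yaw": 0},{"hand": -0.1,"x": 0,"y": 0,"z": 0.03,"yaw": 0},{"hand": -0.1,"x": 0,"y": 0,"z": 0.014,"yaw": 0},{"hand": -0.1,"x": 0,"y": 0,"z": 0.003,"yaw": 0},{"hand": -0.1,"x": 0,"y": 0,"z": 0,"yaw": 0}]'

```text
clock: 54.1
eef_pos: [407.7, -335.5, 4.5]
eef_rot: [3.141, -0.0, -0.187]
wrist_force: [-0.4, -0.1, 0.2]
finger_gap: 42.4
finger_force: 0.0
```

Emit:
arm_command --targets '[{"hand": -1,"x": 0,"y": 0,"z": 0,"yaw": 0},{"hand": -1,"x": 0,"y": 0,"z": 0,"yaw": 0},{"hand": -1,"x": 0,"y": 0,"z": 0,"yaw": 0},{"hand": -1,"x": 0,"y": 0,"z": 0,"yaw": 0},{"hand": -1,"x": 0,"y": 0,"z": 0,"yaw": 0},{"hand": -1,"x": 0,"y": 0,"z": 0,"yaw": 0},{"hand": -1,"x": 0,"y": 0,"z": 0,"yaw": 0}]'

```text
clock: 54.8
eef_pos: [407.4, -335.9, 4.8]
eef_rot: [3.141, -0.001, -0.188]
wrist_force: [-0.5, 0.3, 6.8]
finger_gap: 21.4
finger_force: 40.0
```

Emit:
arm_command --targets '[{"hand": -1,"x": 0,"y": 0,"z": -0.03,"yaw": 0},{"hand": -1,"x": 0,"y": 0,"z": -0.04,"yaw": 0},{"hand": -1,"x": 0,"y": 0,"z": -0.03,"yaw": 0},{"hand": -1,"x": 0,"y": 0,"z": 0,"yaw": -0.141},{"hand": -1,"x": 0,"y": 0,"z": 0,"yaw": -0.141},{"hand": -1,"x": 0,"y": 0,"z": 0,"yaw": -0.141},{"hand": -1,"x": 0,"y": 0,"z": 0,"yaw": -0.141},{"hand": -1,"x": 0,"y": 0,"z": 0,"yaw": -0.141},{"hand": -1,"x": 0,"y": 0,"z": 0,"yaw": -0.141}]'

```text
clock: 55.7
eef_pos: [406.9, -335.4, 104.0]
eef_rot: [-3.141, -0.0, 0.664]
wrist_force: [0.2, -0.2, -1.0]
finger_gap: 21.2
finger_force: 40.0
```

Emit:
arm_command --targets '[{"hand": -1,"x": 0,"y": 0,"z": 0,"yaw": -0.141},{"hand": -1,"x": 0,"y": 0,"z": 0,"yaw": -0.141},{"hand": -1,"x": 0,"y": 0,"z": 0,"yaw": -0.141},{"hand": -1,"x": 0,"y": 0,"z": 0,"yaw": -0.141},{"hand": -1,"x": 0,"y": 0,"z": 0,"yaw": -0.141},{"hand": -1,"x": 0,"y": 0,"z": 0,"yaw": -0.141},{"hand": -1,"x": 0,"y": 0,"z": 0,"yaw": -0.141},{"hand": -1,"x": 0,"y": 0,"z": 0,"yaw": 0}]'

```text
clock: 56.5
eef_pos: [406.9, -335.4, 104.0]
eef_rot: [-3.142, -0.0, 1.647]
wrist_force: [-0.0, -0.7, -0.9]
finger_gap: 21.4
finger_force: 40.0
```

```bash
python3 st.py; python3 - <<'E'
from h import *
p=np.array([600,-68.3])-30*np.array([.9973,.0739])-166.5*np.array([-.0739,.9973]);print(p)
y=.074+np.pi/2;s=manip.read_state();D=p-s["eef_pos"][:2];print(D@[np.cos(y),np.sin(y)],D@[np.sin(y),-np.cos(y)],s["eef_rot"][2]-y)
E
```

```text
56.5 [ 406.919 -335.442  103.995] yaw 1.647 j6 -0.835 j1 -0.759 F [-0.011 -0.675 -0.871] M [-0.082 -0.132  0.011] 21.4 tau6 -2.741
[ 582.38535 -236.56745]
85.63132085649741 182.29648139652926 0.002495445123519513
```

Emit:
arm_command --targets '[{"hand": -1,"x": 0.0171,"y": 0.0365,"z": 0,"yaw": 0},{"hand": -1,"x": 0.0171,"y": 0.0365,"z": 0,"yaw": 0},{"hand": -1,"x": 0.0171,"y": 0.0365,"z": 0,"yaw": 0},{"hand": -1,"x": 0.0171,"y": 0.0365,"z": 0,"yaw": 0},{"hand": -1,"x": 0.0171,"y": 0.0365,"z": 0,"yaw": 0},{"hand": -1,"x": 0,"y": 0,"z": 0,"yaw": 0},{"hand": -1,"x": 0,"y": 0,"z": 0,"yaw": 0}]'

```text
clock: 57.2
eef_pos: [582.7, -236.2, 103.4]
eef_rot: [-3.141, -0.0, 1.643]
wrist_force: [-1.2, 0.7, -0.9]
finger_gap: 21.5
finger_force: 40.0
```

```bash
python3 st.py; python3 - <<'E'
from h import *
c=get_calibration("wrist");im=camera("wrist");s=manip.read_state()
for b in blobs(im,c,"wrist",s["eef_pos"][2]+10,(270,170,375,300),grey,150,1): print(b[0][:,0].min(0),b[0][:,0].max(0),b[2:5])
cv2.imwrite("pics/w13.png",im[:,:,::-1])
E
```

```text
57.2 [ 582.709 -236.165  103.441] yaw 1.643 j6 -0.515 j1 -0.443 F [-1.197  0.7   -0.887] M [-0.044 -0.094  0.029] 21.5 tau6 0.184
[305 210] [342 287] (array([ 583.52270508, -236.29124451]), 50.20635223388672, 22.381977081298828)
[270 170] [283 188] (array([ 554.50805664, -195.21011353]), 10.449395179748535, 7.344225883483887)
```

View pics/w13.png

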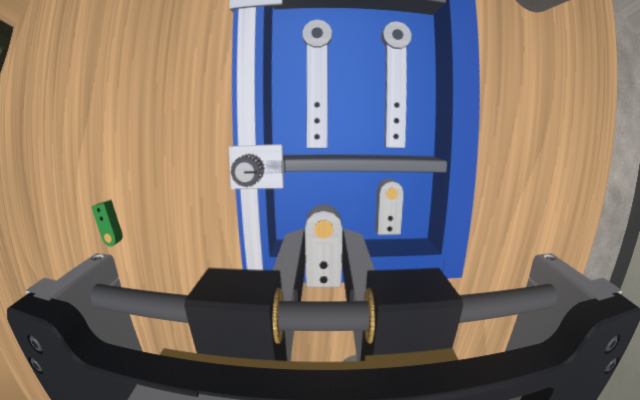

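Both shanks and the first ankle lie flat and parallel in their bays. The second ankle is held over its place.

Emit:
arm_command --targets '[{"hand": -1,"x": 0,"y": 0,"z": 0.03,"yaw": 0},{"hand": -1,"x": 0,"y": 0,"z": 0.03,"yaw": 0},{"hand": -1,"x": 0,"y": 0,"z": 0.023,"yaw": 0},{"hand": -1,"x": 0,"y": 0,"z": 0.008,"yaw": 0},{"hand": -1,"x": 0,"y": 0,"z": 0.004,"yaw": 0},{"hand": -1,"x": 0,"y": 0,"z": 0,"yaw": 0},{"hand": -1,"x": 0,"y": 0,"z": 0,"yaw": 0}]'

```text
clock: 57.95
eef_pos: [583.1, -237.2, 10.3]
eef_rot: [3.14, 0.001, 1.644]
wrist_force: [0.1, -0.3, -1.1]
finger_gap: 21.3
finger_force: 40.0
```

Emit:
arm_command --targets '[{"hand": -0.3,"x": 0,"y": 0,"z": 0,"yaw": 0},{"hand": -0.3,"x": 0,"y": 0,"z": 0,"yaw": 0},{"hand": -0.3,"x": 0,"y": 0,"z": 0,"yaw": 0},{"hand": -0.3,"x": 0,"y": 0,"z": -0.03,"yaw": 0},{"hand": -0.3,"x": 0,"y": 0,"z": -0.045,"yaw": 0},{"hand": -0.3,"x": 0,"y": 0,"z": -0.045,"yaw": 0},{"hand": -0.3,"x": -0.045,"y": 0,"z": -0.02,"yaw": 0},{"hand": -0.3,"x": -0.045,"y": 0,"z": -0.02,"yaw": 0},{"hand": -0.3,"x": -0.045,"y": 0,"z": -0.02,"yaw": 0},{"hand": -0.3,"x": 0,"y": 0,"z": -0.02,"yaw": 0}]'

```text
clock: 58.95
eef_pos: [591.4, -376.0, 208.9]
eef_rot: [-3.141, 0.0, 1.641]
wrist_force: [-0.1, 0.7, 0.3]
finger_gap: 33.0
finger_force: 0.0
```

Emit:
arm_command --targets '[{"hand": -0.3,"x": 0,"y": 0,"z": 0,"yaw": 0},{"hand": -0.3,"x": 0,"y": 0,"z": 0,"yaw": 0}]'

```text
clock: 59.15
eef_pos: [592.7, -370.7, 208.4]
eef_rot: [-3.141, -0.0, 1.645]
wrist_force: [0.7, 0.3, -0.8]
finger_gap: 32.7
finger_force: 0.0
```

```bash
python3 st.py; python3 - <<'E'
from h import *
im=camera("wrist");cv2.imwrite("pics/w14.png",im[:,:,::-1])
E
```

```text
59.15 [ 592.722 -370.695  208.352] yaw 1.645 j6 -0.686 j1 -0.611 F [ 0.684  0.341 -0.761] M [-0.041 -0.101 -0.052] 32.7 tau6 -0.009
```

View pics/w14.png

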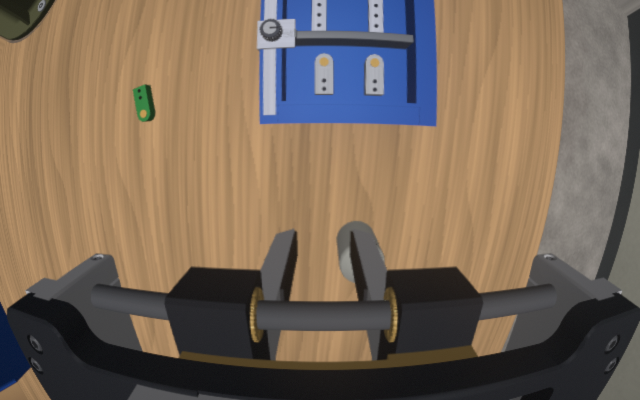

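Both ankles lie flat at (324,75) and (374,75), and the arm is clear of everything (bottle top 130 mm, fingers at 208 mm). Handing in.

```bash
python3 -c "
from cell import manip
print(manip.sign_off())"
```

```text
the job is handed in; nothing more can be done
None
```

The job is handed in: dividers A and B are set for about 20 mm of room in each bay, both thumbscrews are seated at about 0.2 rad washer wind-up (slightly above the 0.1–0.15 guide, well under the 0.35 limit), and the one thigh bar, two shank bars and two ankle joints lie flat in their own bays.

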